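# Build the sieve column on the shaker for grading crushed glass

### The arm

A 6-joint arm with a two-finger parallel gripper is mounted at the origin on the work surface. World frame = base frame: x ahead of the robot, y to its left, z up, the work surface at z = 0. Lengths are in m, angles in rad, forces in N, time in s.
With the tool pointing down it reaches from about 0.375 to 0.975 m from the base axis. Payload 3.8 kg.
Tool frame: the origin (TCP) lies at the very end of the fingers, on their centre line; the grasp point (between the pads) lies behind it (bot.tcp_to_grasp is the y of the grasp point in the tool frame, in m); y points along the fingers, z is the direction in which the jaws open and shut, and the axes are right-handed (so a half turn about y gives the same grasp; the last joint's range is limited). The gripper opens to 85 mm and grips with 20 to 120 N. Pads are 22 mm wide; open, the fingers measure 114 mm over their backs; the gripper's body (76 mm by 85 mm) begins 54 mm behind the grasp point. The pads swing forward as they close: fully open they stand 13 mm farther back than shut.
Start: joints at [-1.216, 0.264, 1.604, -0, 1.274, -0.037], TCP at [0.258, -0.624, 0.194] pointing down, gripper open.
Joint ranges: [-2.63, 2.63], [-0.94, 2.18], [0.31, 2.57], [-1.31, 4.45], [0, 2.66], [-2.55, 2.55]. Speed limits (rad/s): [2.57, 2.57, 3.14, 3.14, 3.14, 3.14].

### API

Orientations are given as a rotation vector (axis times angle).
In Python, from workcell import bot, optics, workorder gives the robot as it stands.
- The arm moves only by the shell command python3 -m handwheel 'ROWS' [FORCE]. ROWS is JSON, a list of rows, each a list of 7 numbers: the shift along the tool's x, y, z in m, then the turn, a rotation vector about the tool's x, y, z in rad, then the opening, from 0 (shut) to 1 (fully open). A call has 1 to 8 rows; each row shifts and turns the commanded pose from where the row before left it, along the tool's axes as they then stand; what a row does not reach is not made up. A row lasts 1/8 s, in which the tool goes at most 62.5 mm and 10.7 degrees, less where a joint would pass 70% of its speed; a pose out of reach is approached as far as the arm can. A call with a gripper value outside its range is refused whole. The fingers move at their own pace and stop on an object; FORCE is the grip in N (left out, the last holds). Time passes only in rows, so rows that do not move let the fingers close. It gives the time, the measured TCP pose, the force and the opening at its end, in the units of the state.
- bot.read_state(): the state, without advancing time (a new reading comes with each control period).
- optics.read_camera(name): name is "scene" or "top"; returns a dict with "image" (384x512x3 uint8, red, green, blue), "z_map" (384x512 float32, m along the optical axis (not along the pixel's ray), 0 where there is no reading), "mtx" (3x3 intrinsics, pixels), "world_from_camera" (4x4, takes a point from camera to world coordinates). Camera axes: x right, y down, z forward; pixel columns grow to the right and rows downward; lengths in m; the calibration is good to about 2 mm. A picture is of the moment at which its call begins.
- workorder.finish_job(): hands the job in, once; it reports no verdict.
The state is a dict: "time": time; "q": joint angles; "joint_vel": joint speeds; "joint_torque": joint torques, N m; "tool_pos": TCP position; "tcp_rot": TCP orientation; "wrist_force": force on the tool from outside, world axes, zero at the start; "torque": the same for the moment, N m; "width": opening from 0.0 (shut) to 1.0 (fully open).
Only numpy, scipy, OpenCV 4.12 (cv2) and the standard library are available. Lean on these libraries where they do the work, as an engineer would, in place of code of your own. Each camera call takes 0.05 s, during which the arm holds its last target.

### The job

Set up the sieve column on the small shaker for the next batch of crushed glass: onto the receiver pan that stands on its platform, stack the fine sieve (blue), then the medium (yellow), then the coarse (red) and last the lid, one at a time, each fully seated in the rim below. The medium sieve was left nested on the coarse one, so lift it off by itself, without bringing the coarse sieve up with it. Lower each piece into place rather than dropping it, keep the pan seated on the platform, do not knock the conical flask or the amber jar over or out of place, and let go of everything at the end.

Things in the scene. Friction and masses are not known exactly. Their poses are not given: they have to be found in the camera images.
- fine_c (a point): fine sieve, blue rim band and tab, closest mesh; alone on the bench. All three sieves: round steel frame 60 mm outside, 54 inside, 44 mm tall; lowest 8 mm is a tapered skirt (43 to 51 mm wide) that enters the rim below, the shoulder above it rests on that rim. Point: on the axis, half-way up, 14 mm above the shoulder; z up, +x to tab. Seated, it is 14 mm above the pan's point. 0.11 kg.
- medium_c (a point): medium sieve, yellow, size as fine; starts nested on the coarse one, 36 mm higher (also the step in the finished stack). About 1.5 mm play, nothing sticks; tab headings are free. Point: on the axis, half-way up; z up, +x to the tab (18 mm wide, out to 50 mm from the axis, 2 mm above the point). Grip any sieve across 60 mm, clear of its tab, tips above the shoulder or they catch the rim below.
- coarse_c (a point): coarse sieve, red rim band and tab, wide-open mesh, same size and shape as the fine and medium sieves. Starts standing on the bench with the medium sieve nested on it, so only its red tab shows from straight above. Point: on the axis, half-way up (22 mm above its foot); z up, +x to the tab. 0.11 kg.
- lid_c (a point): lid: steel disc 60 mm wide, 5 mm thick, black upright knob 20 mm wide and 28 mm tall; under the disc an 8 mm skirt as on the sieves, on which it stands on the bench. Point: middle of the knob, 14 mm above the disc's top, 27 mm above the skirt's foot; z up. Seated, it is 41 mm above the point of the sieve below. Grip the knob, fingertips just above the disc. 0.09 kg.
- pan_rim (a point): receiver pan: plain open steel cup, 60 mm outside, 54 mm inside, 44 mm tall, 0.16 kg, standing loose in the locating ring of the shaker's platform. Point: centre of its mouth at rim height; z up.
- shaker: sieve shaker, fixed to the bench: grey box 150 by 150 mm, two dials and a green switch on its front (-x), on top a round aluminium platform 112 mm wide with a 5 mm high ring around the pan. Origin: centre of its underside at bench level; platform top 78 mm above it, the pan's rim 122 mm.
- flask: bystander: conical flask of green glass with a dark stopper, 64 mm wide at the foot, 112 mm tall, loose, 0.12 kg. Origin: centre of its underside.
- jar: bystander: amber glass jar with a white cap, 52 mm wide, 75 mm tall, loose, 0.16 kg. Origin: centre of its underside.
Mind the look-alikes: they are no part of the job. What is shaped like the part that bears pan_rim but purple is not meant.

How it is judged:
By the outcome, as a careful person would: the job done as asked, in the order asked, and still so for the second after the job is handed in, with the robot touching nothing.
It also fails if it takes over 96 s, if anything falls off the work surface, if the arm or the gripper's body presses on something with over 40 N, if the wrist force passes 120 N, or if a joint passes its speed limit or range.

## Working session

There is one attempt and no reset: what is moved stays moved. The work goes in short steps, Python scripts to look and compute and a shell command to move; the robot and the scene stay as the last step left them, time stands still between calls to the robot, and variables do not carry over. Pictures are saved under pics/ and viewed, and the job is handed in when it is done.

```bash
mkdir -p pics; ls
python3 - <<'E'
from workcell import bot, optics, workorder
import cv2,numpy as np
print(bot.read_state(), bot.tcp_to_grasp)
for n in("scene","top"):
    r=optics.read_camera(n)
    cv2.imwrite(f"pics/{n}0.png",r["image"][:,:,::-1]); np.savez(f"{n}0.npz",**r)
    print(n,r["mtx"],r["world_from_camera"])
E
```

```text
pics
{'time': 0.0, 'q': array([-1.21591369e+00,  2.64756655e-01,  1.60541071e+00, -1.68756444e-05,
        1.27370114e+00, -3.69214338e-02]), 'joint_vel': array([-0.00079042, -0.00036174, -0.00044195,  0.00093974, -0.0001333 ,
       -0.00186065]), 'joint_torque': array([ 1.20480445e-05, -5.15113878e+01, -3.67310643e+01, -3.04481262e-05,
        1.29830930e-02, -2.27529637e-05]), 'tool_pos': array([ 0.25744153, -0.62307373,  0.19233995]), 'tcp_rot': array([-0.39860571,  2.00895422, -2.00436224]), 'wrist_force': array([ 0.16622218, -0.38794982, -0.05946562]), 'torque': array([-0.04831517, -0.04790714,  0.02445004]), 'width': 1.0026233362643397} -0.0187
scene [[476.9993747    0.         251.19749583]
 [  0.         476.9993747  193.58098353]
 [  0.           0.           1.        ]] [[ 0.03597595  0.57347036 -0.818436    1.45098465]
 [ 0.99931638 -0.02762161  0.0245727  -0.03345178]
 [-0.00851481 -0.81876052 -0.57407204  0.69829898]
 [ 0.          0.          0.          1.        ]]
top [[414.90455566   0.         250.94992113]
 [  0.         414.90455566 195.05780039]
 [  0.           0.           1.        ]] [[-1.67859793e-02 -9.93130930e-01  1.15798040e-01  4.56346396e-01]
 [-9.99858959e-01  1.67357902e-02 -1.40573046e-03 -7.74569440e-03]
 [-5.41897311e-04 -1.15805304e-01 -9.93271784e-01  1.08538343e+00]
 [ 0.00000000e+00  0.00000000e+00  0.00000000e+00  1.00000000e+00]]
```

View pics/scene0.png

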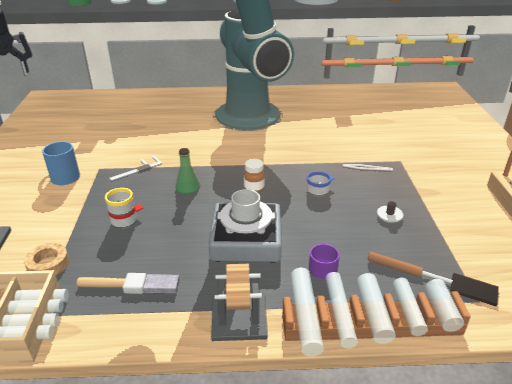

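View pics/top0.png

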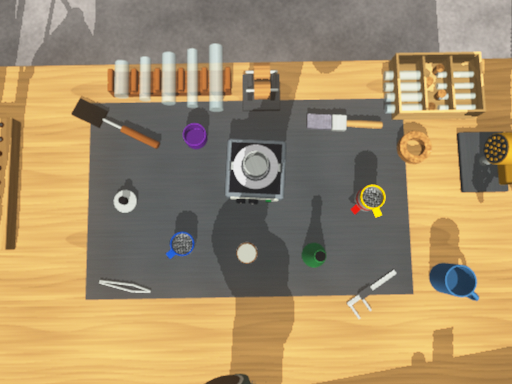

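The top view shows the fine sieve near (182,243), the nested medium and coarse near (372,197), and the lid at (125,200). The pan and shaker are at (255,166), the flask at (313,256), the jar at (247,253), and the purple decoy at (195,135).

```bash
cat > h.py <<'E'
import numpy as np,cv2
def cloud(r):
    z=r["z_map"];K=r["mtx"];v,u=np.mgrid[:z.shape[0],:z.shape[1]]
    # pixel centre convention
    p=np.stack([(u-K[0,2])/K[0,0]*z,(v-K[1,2])/K[1,1]*z,z],-1)
    T=r["world_from_camera"]; w=p@T[:3,:3].T+T[:3,3]; w[z==0]=np.nan; return w
def ray(r,uv,h):
    K=r["mtx"];T=r["world_from_camera"];uv=np.atleast_2d(uv).astype(float)
    d=np.c_[(uv-K[:2,2])/[K[0,0],K[1,1]],np.ones(len(uv))]@T[:3,:3].T
    return T[:3,3]+d*((h-T[2,3])/d[:,2])[:,None]
def proj(r,p):
    T=r["world_from_camera"];c=(np.atleast_2d(p)-T[:3,3])@T[:3,:3];q=c@r["mtx"].T;return q[:,:2]/q[:,2:]
def circ(xy):
    # Kasa fit
    A=np.c_[2*xy,np.ones(len(xy))];s=np.linalg.lstsq(A,(xy**2).sum(1),rcond=None)[0]
    return s[0],s[1],np.sqrt(s[2]+s[0]**2+s[1]**2)
E
python3 - <<'E'
from h import *
for n in("scene","top"):
    r=dict(np.load(f"{n}0.npz"));w=cloud(r)
    pts={"scene":dict(table=(150,230),panrim=(245,195),blue=(318,180),lid=(390,208),yel=(120,192),plat=(228,222)),"top":dict(table=(150,150),box=(232,145),pan=(255,166),blue=(182,243),lid=(125,200),yel=(372,197),jar=(247,253),flask=(320,256))}[n]
    for k,(u,v) in pts.items(): print(n,k,w[v,u].round(4))
top=dict(np.load("top0.npz"));im=top["image"][:,:,::-1]
for i,(u,v) in enumerate([(182,243),(372,200),(125,200),(255,166)]):
    c=cv2.resize(im[v-28:v+28,u-36:u+36],None,fx=5.5,fy=5.5,interpolation=cv2.INTER_CUBIC)
    globals().setdefault('L',[]).append(c)
cv2.imwrite("pics/crops.png",cv2.resize(np.vstack([np.hstack(L[:2]),np.hstack(L[2:])]),(790,600)))
sc=dict(np.load("scene0.npz"));im=sc["image"][:,:,::-1]; L=[]
for i,(u,v) in enumerate([(318,185),(122,205),(390,212),(246,215)]):
    L.append(cv2.resize(im[v-28:v+28,u-36:u+36],None,fx=5.5,fy=5.5,interpolation=cv2.INTER_CUBIC))
cv2.imwrite("pics/crops_s.png",cv2.resize(np.vstack([np.hstack(L[:2]),np.hstack(L[2:])]),(790,600)))
E
```

```text
scene table [ 0.5932 -0.2413  0.0022]
scene panrim [ 0.6164 -0.0217  0.1096]
scene blue [0.4351 0.169  0.0225]
scene lid [0.5811 0.3126 0.0367]
scene yel [ 0.5372 -0.3088  0.072 ]
scene plat [ 0.6687 -0.059   0.0788]
top table [0.708  0.2575 0.002 ]
top box [0.7042 0.0365 0.0585]
top pan [ 0.6455 -0.0203  0.0791]
top blue [0.4604 0.1704 0.0098]
top lid [0.5708 0.3096 0.0414]
top yel [ 0.5671 -0.3132  0.0492]
top jar [0.4336 0.0027 0.0756]
top flask [ 0.4247 -0.1669  0.1128]
```

View pics/crops.png

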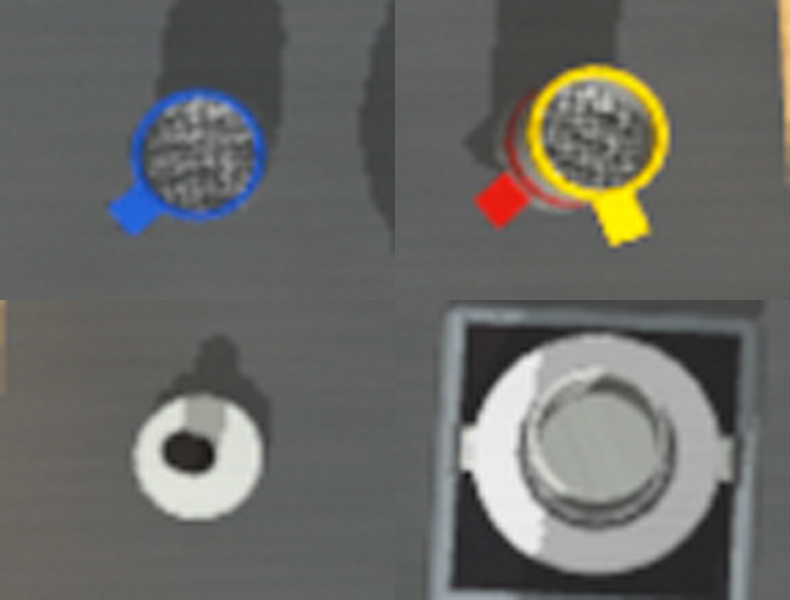

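View pics/crops_s.png

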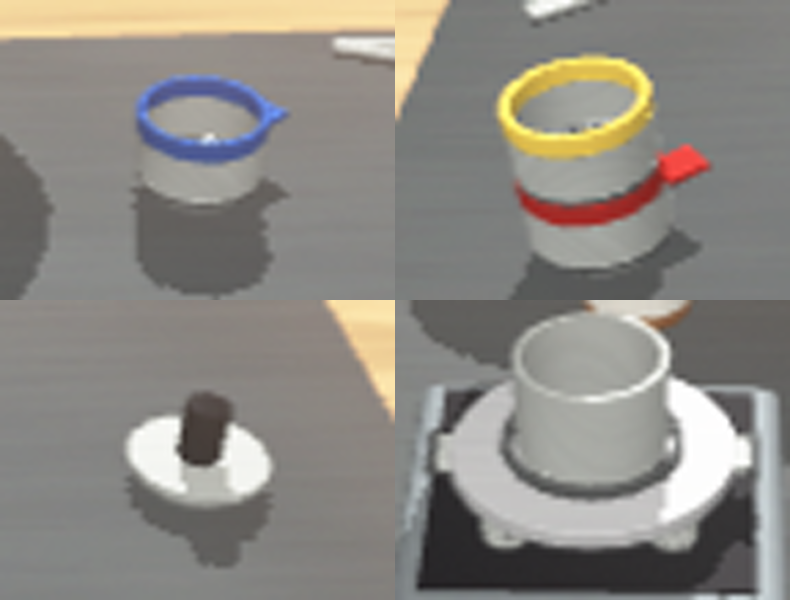

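```bash
cat >> h.py <<'E'
def ringfit(r,c,zr,band=0.004,rad=0.045,col=None,lo=0.024,hi=0.033):
    w=cloud(r);m=(np.hypot(w[...,0]-c[0],w[...,1]-c[1])<rad)&(abs(w[...,2]-zr)<band)
    if col is not None: m&=col
    p=w[m][:,:2]
    cc=np.array(c,float)
    for _ in range(6):
        d=np.hypot(*(p-cc).T);q=p[(d>lo)&(d<hi)]
        if len(q)<8: return None
        f=circ(q);cc=np.array(f[:2])
    return np.r_[f,len(q),np.nanmedian(w[m][:,2])].round(4)
def hsv(r): return cv2.cvtColor(r["image"],cv2.COLOR_RGB2HSV)
def colm(r,n):
    h=hsv(r);H,S,V=h[...,0],h[...,1],h[...,2]
    return {"blue":(H>100)&(H<128)&(S>140),"yellow":(H>20)&(H<34)&(S>150),"red":((H<6)|(H>174))&(S>170)&(V>90)}[n]
E
python3 - <<'E'
from h import *
for n in("scene","top"):
    r=dict(np.load(f"{n}0.npz"));w=cloud(r)
    print(n,"blue",ringfit(r,(.455,.168),.044,col=colm(r,"blue")))
    print(n,"yel",ringfit(r,(.56,-.31),.080,col=colm(r,"yellow")))
    print(n,"pan",ringfit(r,(.645,-.02),.122))
    # disc top of lid
    print(n,"liddisc",ringfit(r,(.57,.31),.013,hi=.032,lo=.02))
    for nm,c,zs in(("lidknob",(.57,.31),.041),("plat",(.645,-.02),.078),("jarcap",(.43,.0),.075),("flasktop",(.42,-.16),.112)):
        m=(np.hypot(w[...,0]-c[0],w[...,1]-c[1])<.06)&(abs(w[...,2]-zs)<.004);p=w[m]
        print(n,nm,p.mean(0).round(4),(p[:,:2].min(0)+p[:,:2].max(0))/2,len(p))
    for cn,c,rim,zt in(("blue",(.455,.168),.044,.024),("yellow",(.56,-.31),.08,.06),("red",(.56,-.31),.044,.024)):
        m=colm(r,cn)&(np.hypot(w[...,0]-c[0],w[...,1]-c[1])<.06)
        d=np.hypot(w[...,0]-c[0],w[...,1]-c[1])
        p=w[m&(d>.037)]
        if len(p): print(n,cn,"tab",p.mean(0).round(4),len(p))
E
```

```text
scene blue None
scene yel [ 5.645e-01 -3.051e-01  2.840e-02  1.130e+02  7.940e-02]
scene pan [ 6.444e-01 -2.120e-02  2.840e-02  1.800e+02  1.225e-01]
scene liddisc [5.72e-01 3.18e-01 2.59e-02 1.65e+02 1.45e-02]
scene lidknob [0.5725 0.318  0.0415] [0.57185211 0.31888173] 47
scene plat [ 0.6626 -0.0207  0.0794] [ 0.6473998  -0.01965891] 752
scene jarcap [0.4355 0.0048 0.0762] [0.43361972 0.00482378] 165
scene flasktop [ 0.4262 -0.1668  0.1131] [ 0.42451241 -0.16795836] 57
scene blue tab [0.4362 0.2018 0.0283] 1
scene yellow tab [ 0.5854 -0.2835  0.0813] 3
scene red tab [ 0.5416 -0.275   0.0291] 28
top blue [4.587e-01 1.663e-01 2.830e-02 8.400e+01 4.430e-02]
top yel [ 5.642e-01 -3.042e-01  2.840e-02  1.210e+02  7.970e-02]
top pan [ 6.441e-01 -2.010e-02  2.830e-02  1.040e+02  1.215e-01]
top liddisc [5.710e-01 3.197e-01 2.550e-02 2.210e+02 1.320e-02]
top lidknob [0.5705 0.3194 0.0407] [0.57015135 0.31880972] 46
top plat [ 0.6416 -0.02    0.0784] [ 0.64391471 -0.02027937] 1056
top jarcap [0.4336 0.0054 0.075 ] [0.43363936 0.00513551] 275
top flasktop [ 0.4239 -0.1662  0.1122] [ 0.4246157  -0.16670483] 88
top blue tab [0.4384 0.2002 0.0205] 31
top yellow tab [ 0.559  -0.3344  0.0234] 63
top red tab [ 0.5376 -0.2721  0.0263] 34
```

```bash
cat >> h.py <<'E'
from scipy.spatial.transform import Rotation as Ro
def st():
    from workcell import bot
    s=bot.read_state();R=Ro.from_rotvec(s["tcp_rot"]).as_matrix()
    print("t %.2f tcp"%s["time"],s["tool_pos"].round(4),"F",s["wrist_force"].round(1),"w %.3f"%s["width"],"q6 %.2f"%s["q"][5],"jaw %.1f"%np.degrees(np.arctan2(R[1,2],R[0,2])),"yax",R[:,1].round(3))
    return s,R
E
python3 - <<'E'
from h import *
s,R=st();print(R.round(3))
r=dict(np.load("top0.npz"));w=cloud(r)
for cn,c in(("blue",(.4587,.1663)),("yellow",(.5643,-.3047)),("red",(.5643,-.3047))):
    zt={"blue":.024,"yellow":.06,"red":.024}[cn]
    d=np.hypot(w[...,0]-c[0],w[...,1]-c[1]);m=colm(r,cn)&(d>.034)&(d<.056)&(abs(w[...,2]-zt)<.012)
    p=w[m].mean(0);print(cn,p.round(4),m.sum(),"heading",np.degrees(np.arctan2(p[1]-c[1],p[0]-c[0])).round(1))
E
```

```text
t 0.10 tcp [ 0.2575 -0.6232  0.1925] F [-1.4  0.5  0.5] w 1.000 q6 -0.04 jaw -67.5 yax [-0.001  0.002 -1.   ]
[[-0.924 -0.001  0.382]
 [-0.382  0.002 -0.924]
 [-0.    -1.    -0.002]]
blue [0.433  0.1987 0.0256] 46 heading 128.4
yellow [ 0.5253 -0.3194  0.0619] 47 heading -159.4
red [ 0.5377 -0.2728  0.0263] 37 heading 129.8
```

```bash
cat >> h.py <<'E'
def go(x,y,z,jaw=None):
    s,R=st();d=np.array([x,y,z])-s["tool_pos"]
    print("tool shift mm",(R.T@d*1e3).round(1),"world mm",(d*1e3).round(1))
    up=R.T@[0,0,1.];
    # tilt correction: rotvec in tool axes bringing y to straight down
    c=np.cross(R.T@[0,0,-1.],[0,1,0.]);print("tilt corr",(-c).round(4))
    if jaw is not None:
        j=np.degrees(np.arctan2(R[1,2],R[0,2]));t=(j-jaw+90)%180-90;print("turn y: %.3f rad (or %.3f)"%(np.radians(t),np.radians(t-180*np.sign(t))))
E
python3 -m handwheel '[[0,0,0,0,-0.184,0,1],[0,0,0,0,-0.184,0,1],[0,0,0,0,-0.184,0,1],[0,0,0,0,-0.184,0,1],[0,0,0,0,-0.184,0,1],[0,0,0,0,-0.184,0,1],[0,0,0,0,-0.184,0,1],[0,0,0,0,-0.184,0,1]]' 40
python3 -m handwheel '[[0,0,0,0,-0.184,0,1],[0,0,0,0,-0.184,0,1],[0,0,0,0,0,0,1]]'
python3 -c "
from h import *
go(.459,.166,.12,38)"
```

```text
time: 1.1
tool_pos: [0.2576, -0.6234, 0.1929]
tcp_rot: [-1.335, 0.987, -0.985]
wrist_force: [-0.2, -0.5, -0.0]
width: 1.0
time: 1.48
tool_pos: [0.2576, -0.6234, 0.193]
tcp_rot: [-1.45, 0.712, -0.711]
wrist_force: [0.9, -0.8, -0.3]
width: 0.996
t 1.48 tcp [ 0.2576 -0.6234  0.193 ] F [ 0.9 -0.8 -0.3] w 0.996 q6 -1.87 jaw 37.8 yax [-0.     0.001 -1.   ]
tool shift mm [-500.7   73.8  642.6] world mm [201.4 789.4 -73. ]
tilt corr [-0.0004  0.     -0.0012]
turn y: -0.004 rad (or 3.137)
```

```bash
python3 -m handwheel '[[-0.036,0,0.046,0,0,0,1],[-0.036,0,0.046,0,0,0,1],[-0.036,0,0.046,0,0,0,1],[-0.036,0,0.046,0,0,0,1],[-0.036,0,0.046,0,0,0,1],[-0.036,0,0.046,0,0,0,1],[-0.036,0,0.046,0,0,0,1],[-0.036,0,0.046,0,0,0,1]]'
python3 -m handwheel '[[-0.036,0,0.046,0,0,0,1],[-0.036,0,0.046,0,0,0,1],[-0.036,0,0.046,0,0,0,1],[-0.036,0,0.046,0,0,0,1],[-0.036,0,0.046,0,0,0,1],[-0.036,0.02,0.046,0,0,0,1],[0,0.03,0,0,0,0,1],[0,0,0,0,0,0,1]]'
python3 - <<'E'
from h import *
go(.4587,.1665,.012,38)
from workcell import optics
r=optics.read_camera("scene");cv2.imwrite("pics/s1.png",cv2.resize(r["image"][80:240,220:430,::-1],None,fx=3.5,fy=3.5))
E
```

```text
time: 2.48
tool_pos: [0.3715, -0.1688, 0.1938]
tcp_rot: [-1.45, 0.713, -0.714]
wrist_force: [1.4, -0.5, 0.3]
width: 0.999
time: 3.48
tool_pos: [0.4539, 0.1692, 0.1408]
tcp_rot: [-1.456, 0.715, -0.708]
wrist_force: [-0.3, -0.6, -0.6]
width: 0.997
t 3.48 tcp [0.4539 0.1692 0.1408] F [-0.3 -0.6 -0.6] w 0.997 q6 -0.35 jaw 37.8 yax [-0.006 -0.002 -1.   ]
tool shift mm [  5.4 128.8   2.9] world mm [   4.8   -2.7 -128.8]
tilt corr [ 0.0063 -0.     -0.0022]
turn y: -0.003 rad (or 3.138)
```

View pics/s1.png

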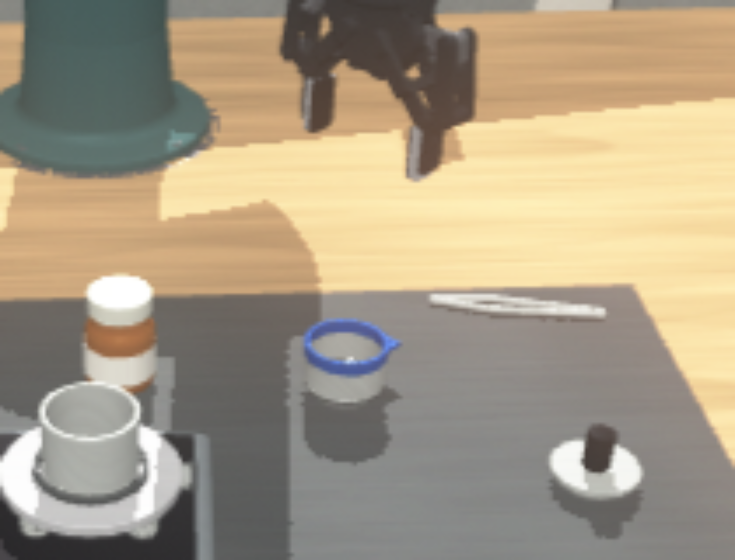

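The scene view shows the open gripper above and behind the fine sieve (crop ~345,345), with nothing in its way. I'll descend in two stages and check the tip height.

```bash
python3 -m handwheel '[[0.003,0.035,0.002,0.003,0,-0.002,1],[0.0024,0.035,0.001,0.003,0,0,1],[0,0,0,0,0,0,1],[0,0,0,0,0,0,1]]'
python3 - <<'E'
from h import *
go(.4587,.1665,.012,38)
from workcell import optics
r=optics.read_camera("scene");cv2.imwrite("pics/s2.png",cv2.resize(r["image"][100:220,240:400,::-1],None,fx=4.5,fy=4.5))
w=cloud(r)
m=(np.hypot(w[...,0]-.4587,w[...,1]-.1665)<.075)&(w[...,2]>.05)&(hsv(r)[...,2]<110)
p=w[m];print(p[:,2].min(),np.percentile(p[:,2],[1,3,5]))
E
```

```text
time: 4.03
tool_pos: [0.464, 0.1668, 0.0757]
tcp_rot: [-1.445, 0.706, -0.716]
wrist_force: [0.3, -0.2, -0.3]
width: 1.0
t 4.03 tcp [0.464  0.1668 0.0757] F [ 0.3 -0.2 -0.3] w 1.000 q6 -0.36 jaw 37.8 yax [ 0.009  0.003 -1.   ]
tool shift mm [-3.2 63.7 -4.9] world mm [ -5.3  -0.3 -63.7]
tilt corr [-0.0085 -0.      0.003 ]
turn y: -0.004 rad (or 3.138)
0.1294842137869716 [0.14798453 0.17417025 0.18418228]
```

View pics/s2.png

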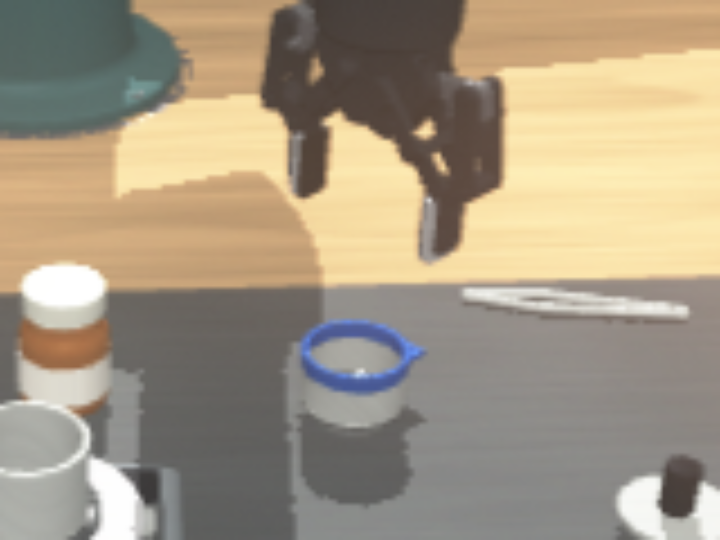

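```bash
python3 -m handwheel '[[0,0,0,-0.006,0,0.002,1],[0,0,0,0,0,0,1],[0,0,0,0,0,0,1]]'
python3 - <<'E'
from h import *
go(.4587,.1665,.012,38)
from workcell import optics,bot
r=optics.read_camera("scene")
print("tcp px in crop",(proj(r,bot.read_state()["tool_pos"])-[240,100])*4.5)
w=cloud(r)
for u,v in((435,245),(430,220),(310,185),(300,150)): print(w[int(100+v/4.5),int(240+u/4.5)].round(4))
t=optics.read_camera("top");cv2.imwrite("pics/t2.png",cv2.resize(t["image"][190:290,120:250,::-1],None,fx=5,fy=5))
print("tcp px in top crop",(proj(t,bot.read_state()["tool_pos"])-[120,190])*5)
E
```

```text
time: 4.45
tool_pos: [0.4628, 0.1671, 0.0742]
tcp_rot: [-1.451, 0.709, -0.71]
wrist_force: [-0.2, -0.2, -1.3]
width: 1.001
t 4.45 tcp [0.4628 0.1671 0.0742] F [-0.2 -0.2 -1.3] w 1.001 q6 -0.37 jaw 37.9 yax [ 0.001  0.    -1.   ]
tool shift mm [-2.1 62.2 -3.7] world mm [ -4.1  -0.6 -62.2]
tilt corr [-0.0007 -0.      0.0003]
turn y: -0.002 rad (or 3.139)
tcp px in crop [[361.93181316 309.14914837]]
[0.505  0.1916 0.1397]
[0.5054 0.1877 0.1559]
[0.4301 0.1371 0.1342]
[0.4331 0.1305 0.1578]
tcp px in top crop [[295.09039214 260.45417428]]
```

View pics/t2.png

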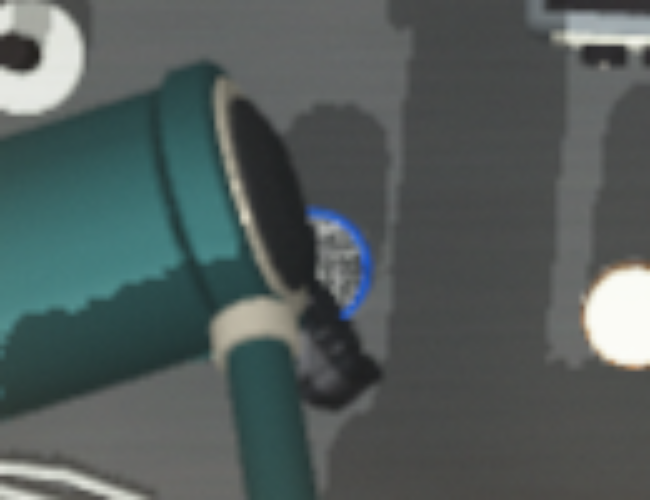

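Run:
```python
from h import *
from workcell import optics,bot
s=bot.read_state();print(s["q"].round(4),s["tool_pos"])
r=optics.read_camera("scene");w=cloud(r)
cv2.imwrite("pics/s3.png",cv2.resize(r["image"][60:200,250:390,::-1],None,fx=4,fy=4))
for v in range(66,166,4):
    print(v,[ "%d:%.3f,%.3f,%.3f"%(u,*w[v,u]) for u in (306,314,322,330,338,346)])
```

```text
[ 0.2959  0.0268  2.1094 -0.      1.0053 -0.3652] [0.46250678 0.1670037  0.07379394]
66 ['306:-0.478,0.259,-0.012', '314:0.472,0.132,0.338', '322:0.491,0.146,0.344', '330:0.494,0.162,0.345', '338:0.497,0.178,0.346', '346:0.477,0.199,0.338']
70 ['306:-0.484,0.261,-0.031', '314:0.472,0.133,0.329', '322:0.491,0.146,0.336', '330:0.498,0.162,0.338', '338:0.495,0.179,0.337', '346:0.471,0.202,0.327']
74 ['306:-0.481,0.262,-0.047', '314:0.475,0.133,0.321', '322:0.491,0.147,0.327', '330:0.497,0.163,0.329', '338:0.496,0.180,0.328', '346:0.480,0.200,0.322']
78 ['306:-0.478,0.262,-0.064', '314:0.473,0.134,0.311', '322:0.497,0.147,0.320', '330:0.497,0.163,0.320', '338:0.496,0.181,0.319', '346:0.471,0.204,0.309']
82 ['306:-0.486,0.264,-0.085', '314:0.477,0.134,0.304', '322:0.490,0.149,0.309', '330:0.501,0.163,0.313', '338:0.494,0.182,0.310', '346:-0.491,0.438,-0.091']
86 ['306:-0.236,0.227,0.001', '314:0.468,0.136,0.291', '322:0.491,0.149,0.300', '330:0.500,0.164,0.304', '338:0.497,0.182,0.302', '346:-0.226,0.376,0.001']
90 ['306:-0.191,0.221,0.003', '314:0.479,0.134,0.287', '322:0.490,0.150,0.291
[... 2162 characters left out ...]
03', '330:0.225,0.238,0.002', '338:0.508,0.193,0.163', '346:0.229,0.284,0.003']
150 ['306:0.244,0.164,0.002', '314:0.249,0.187,0.004', '322:0.243,0.211,-0.000', '330:0.252,0.233,0.004', '338:0.512,0.194,0.154', '346:0.254,0.279,0.004']
154 ['306:0.271,0.161,0.004', '314:0.268,0.184,0.002', '322:0.274,0.206,0.004', '330:0.270,0.230,0.001', '338:0.509,0.195,0.142', '346:0.276,0.275,0.004']
158 ['306:0.290,0.158,0.002', '314:0.289,0.181,0.000', '322:0.293,0.203,0.003', '330:0.291,0.227,0.001', '338:0.296,0.248,0.003', '346:0.298,0.271,0.003']
162 ['306:0.309,0.156,0.001', '314:0.313,0.178,0.002', '322:0.314,0.200,0.002', '330:0.319,0.221,0.005', '338:0.314,0.245,0.001', '346:0.318,0.267,0.002']
```

View pics/s3.png

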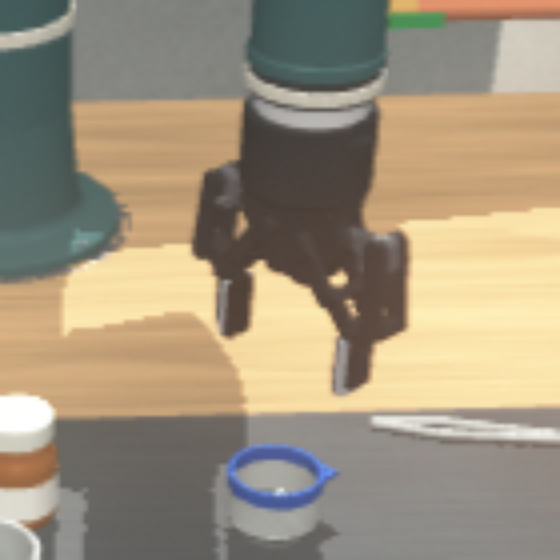

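The picture shows the fingertips at crop (232,335) and (348,390), so z ≈ 0.13. The reported TCP z is 0.074. That gap is bigger than the stated 13 mm swing, so I'll go down carefully and look again.

```bash
python3 -m handwheel '[[-0.001,0.015,-0.002,0,0,0,1],[-0.001,0.015,-0.002,0,0,0,1],[0,0,0,0,0,0,1],[0,0,0,0,0,0,1]]'
python3 - <<'E'
from h import *
go(.4587,.1665,.012,38)
from workcell import optics,bot
r=optics.read_camera("scene")
cv2.imwrite("pics/s4.png",cv2.resize(r["image"][100:220,250:390,::-1],None,fx=5,fy=5))
print((proj(r,bot.read_state()["tool_pos"])-[250,100])*5)
E
```

```text
time: 5.1
tool_pos: [0.4578, 0.166, 0.0433]
tcp_rot: [-1.452, 0.711, -0.71]
wrist_force: [-0.2, 0.0, 0.5]
width: 0.999
t 5.10 tcp [0.4578 0.166  0.0433] F [-0.2  0.   0.5] w 0.999 q6 -0.36 jaw 37.9 yax [-0.001 -0.    -1.   ]
tool shift mm [ 0.1 31.3  1.1] world mm [  0.9   0.5 -31.3]
tilt corr [ 0.0008 -0.     -0.0003]
turn y: -0.002 rad (or 3.139)
[[344.39647626 390.27723904]]
```

View pics/s4.png

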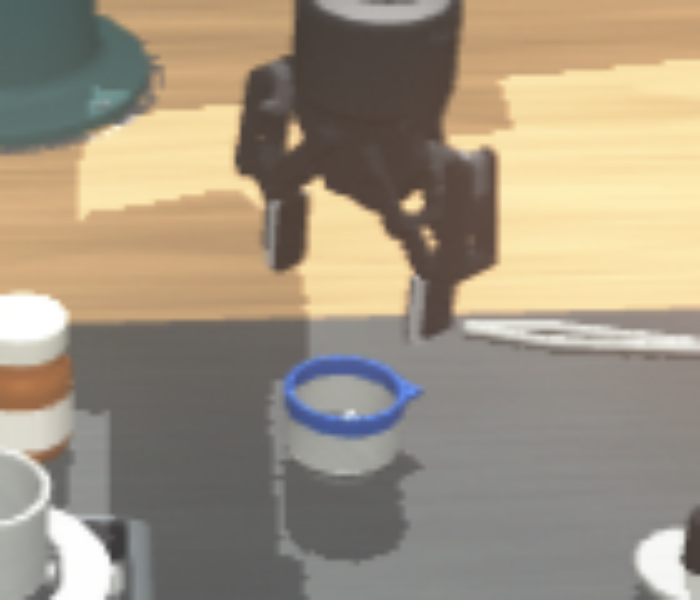

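The fingertips are still clearly above the sieve, with z ≈ 0.10 by camera against a TCP of 0.043. The reported TCP therefore sits about 55 mm below the open tips. I'll trust the cameras and keep going down in checked steps.

```bash
cat >> h.py <<'E'
def tips(r,c,jaw,show=1):
    """lowest points on the two fingers seen in scene view: points at jaw-axis distance 0.036..0.062 from axis"""
    w=cloud(r);a=np.array([np.cos(np.radians(jaw)),np.sin(np.radians(jaw))]);d=w[...,:2]-np.array(c)
    al=d@a;pe=d@np.array([-a[1],a[0]]);dark=hsv(r)[...,2]<140
    for sg in(1,-1):
        m=(sg*al>.03)&(sg*al<.066)&(abs(pe)<.02)&(w[...,2]>.012)
        z=np.sort(w[m][:,2]);print("side",sg,len(z),"lowest",z[:6].round(4) if len(z) else None)
E
python3 -m handwheel '[[0,0.015,0,0,0,0,1],[0,0.015,0,0,0,0,1],[0,0.012,0,0,0,0,1],[0,0,0,0,0,0,1],[0,0,0,0,0,0,1]]'
python3 - <<'E'
from h import *
s,R=st()
from workcell import optics,bot
r=optics.read_camera("scene");tips(r,s["tool_pos"][:2],38)
cv2.imwrite("pics/s5.png",cv2.resize(r["image"][100:220,250:390,::-1],None,fx=5,fy=5))
E
```

```text
time: 5.78
tool_pos: [0.4582, 0.1661, 0.0016]
tcp_rot: [-1.452, 0.71, -0.71]
wrist_force: [-0.7, -0.5, -0.2]
width: 0.998
t 5.78 tcp [0.4582 0.1661 0.0016] F [-0.7 -0.5 -0.2] w 0.998 q6 -0.36 jaw 37.9 yax [-0. -0. -1.]
side 1 1793 lowest [0.0319 0.0349 0.036  0.0456 0.0462 0.0546]
side -1 341 lowest [0.0393 0.0534 0.0553 0.0561 0.0562 0.0563]
```

View pics/s5.png

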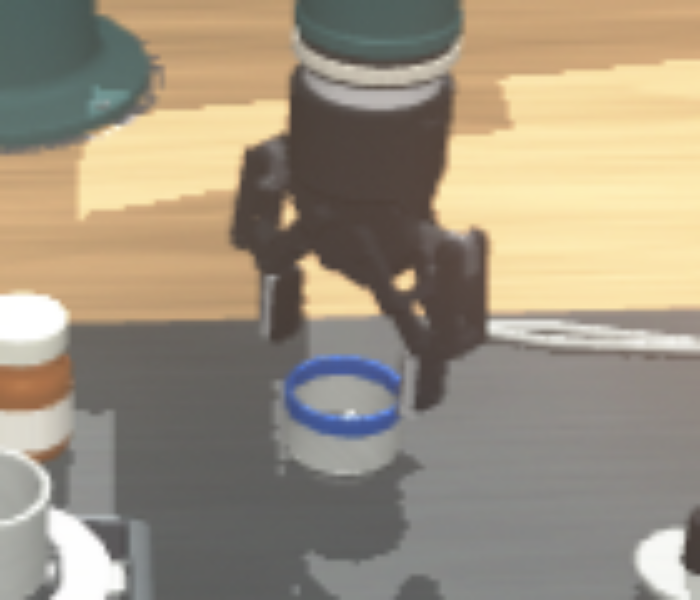

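```bash
python3 -m handwheel '[[0,0.012,0,0,0,0,1],[0,0.012,0,0,0,0,1],[0,0.008,0,0,0,0,1],[0,0,0,0,0,0,1],[0,0,0,0,0,0,0.8],[0,0,0,0,0,0,0.8],[0,0,0,0,0,0,0.8]]'
python3 - <<'E'
from h import *
s,R=st()
from workcell import optics,bot
r=optics.read_camera("scene");tips(r,s["tool_pos"][:2],38)
cv2.imwrite("pics/s6.png",cv2.resize(r["image"][120:220,270:370,::-1],None,fx=6,fy=6))
E
```

```text
time: 6.7
tool_pos: [0.4585, 0.1662, -0.0299]
tcp_rot: [-1.451, 0.709, -0.71]
wrist_force: [0.5, -0.7, 0.1]
width: 0.799
t 6.70 tcp [ 0.4585  0.1662 -0.0299] F [ 0.5 -0.7  0.1] w 0.799 q6 -0.36 jaw 37.9 yax [ 0.001  0.    -1.   ]
side 1 1741 lowest [0.0164 0.0187 0.0201 0.0214 0.0217 0.0225]
side -1 325 lowest [0.0215 0.0224 0.0228 0.0232 0.0241 0.0252]
```

View pics/s6.png

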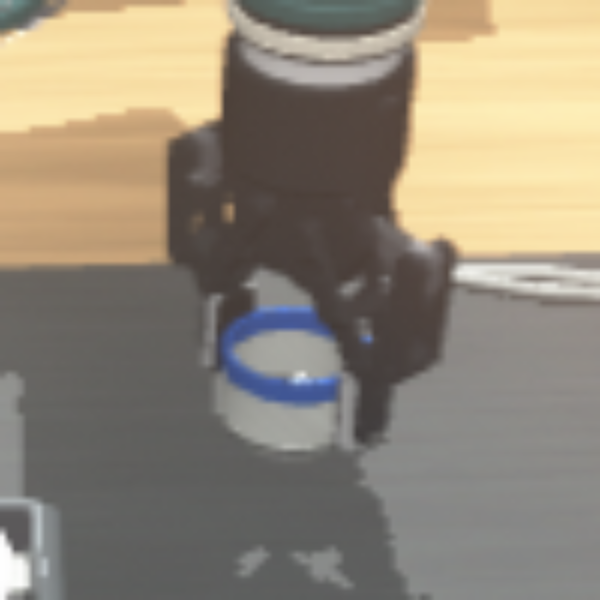

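The fingers straddle the sieve, with the tips at z ≈ 0.02, above the shoulder. I'll close now.

```bash
python3 -m handwheel '[[0,0,0,0,0,0,0.6],[0,0,0,0,0,0,0.6],[0,0,0,0,0,0,0.6],[0,0,0,0,0,0,0.6],[0,-0.01,0,0,0,0,0.6],[0,0,0,0,0,0,0.6],[0,0,0,0,0,0,0.6]]' 40
python3 - <<'E'
from h import *
s,R=st()
from workcell import optics,bot
r=optics.read_camera("scene");tips(r,s["tool_pos"][:2],38)
print(ringfit(r,(.459,.166),.054,band=.007,col=colm(r,"blue")))
cv2.imwrite("pics/s7.png",cv2.resize(r["image"][120:220,270:370,::-1],None,fx=6,fy=6))
E
```

```text
time: 7.62
tool_pos: [0.4581, 0.1661, -0.0202]
tcp_rot: [-1.451, 0.71, -0.71]
wrist_force: [-1.0, -0.8, -0.9]
width: 0.701
t 7.62 tcp [ 0.4581  0.1661 -0.0202] F [-1.  -0.8 -0.9] w 0.701 q6 -0.36 jaw 37.9 yax [ 0.  0. -1.]
side 1 1792 lowest [0.0247 0.0255 0.0273 0.0303 0.0303 0.0303]
side -1 301 lowest [0.0285 0.0306 0.0327 0.0337 0.0355 0.0356]
[ 0.4582  0.1655  0.0285 25.      0.0509]
```

View pics/s7.png

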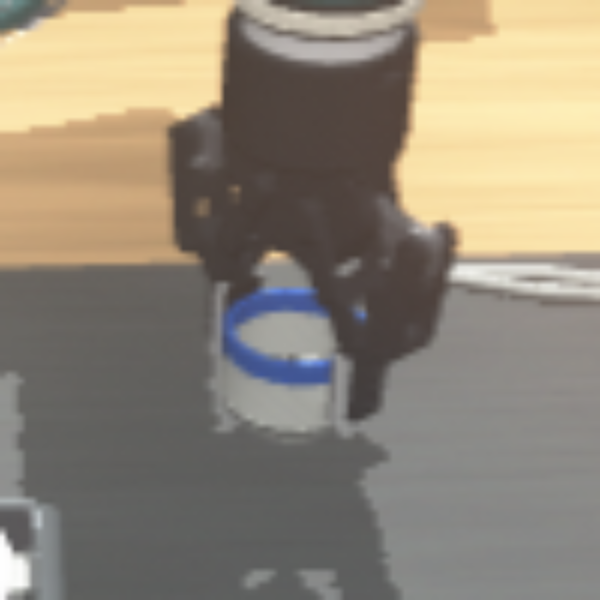

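The sieve is gripped level (opening 0.70) and clear of the bench. I'll lift it and move over the pan.

```bash
python3 -m handwheel '[[0,-0.03,0,0,0,0,0.6],[0,-0.055,0,0,0,0,0.6],[0,-0.055,0,0,0,0,0.6],[0,-0.03,0,0,0,0,0.6],[0,0,0,0,0,0,0.6]]'
python3 - <<'E'
from h import *
go(.6443,-.0206,.15)
E
```

```text
time: 8.3
tool_pos: [0.4605, 0.1668, 0.1527]
tcp_rot: [-1.447, 0.706, -0.713]
wrist_force: [0.4, 0.4, -1.0]
width: 0.699
t 8.30 tcp [0.4605 0.1668 0.1527] F [ 0.4  0.4 -1. ] w 0.699 q6 -0.36 jaw 37.9 yax [ 0.006  0.002 -1.   ]
tool shift mm [260.8   3.5  30. ] world mm [ 183.8 -187.4   -2.7]
tilt corr [-0.006  -0.      0.0023]
```

```bash
python3 -m handwheel '[[0.03,0,0.003,0,0,0,0.6],[0.05,0,0.006,0,0,0,0.6],[0.05,0,0.006,0,0,0,0.6],[0.05,0,0.006,0,0,0,0.6],[0.05,0,0.006,0,0,0,0.6],[0.03,0,0.003,0,0,0,0.6],[0,0,0,0,0,0,0.6],[0,0,0,0,0,0,0.6]]'
python3 - <<'E'
from h import *
go(.6443,-.0206,.10)
from workcell import optics,bot
r=optics.read_camera("scene")
print(ringfit(r,(.6443,-.0206),.224,band=.009,col=colm(r,"blue")))
cv2.imwrite("pics/s8.png",cv2.resize(r["image"][120:260,180:320,::-1],None,fx=4,fy=4))
t=optics.read_camera("top");print(ringfit(t,(.6443,-.0206),.224,band=.009,col=colm(t,"blue")))
E
```

```text
time: 9.3
tool_pos: [0.6397, -0.0204, 0.1472]
tcp_rot: [-1.453, 0.714, -0.707]
wrist_force: [-0.3, 0.3, -1.6]
width: 0.697
t 9.30 tcp [ 0.6397 -0.0204  0.1472] F [-0.3  0.3 -1.6] w 0.697 q6 -0.73 jaw 37.9 yax [-0.004  0.001 -1.   ]
tool shift mm [ 3.2 47.2  3.7] world mm [  4.6  -0.2 -47.2]
tilt corr [ 0.003  -0.     -0.0032]
None
None
```

View pics/s8.png

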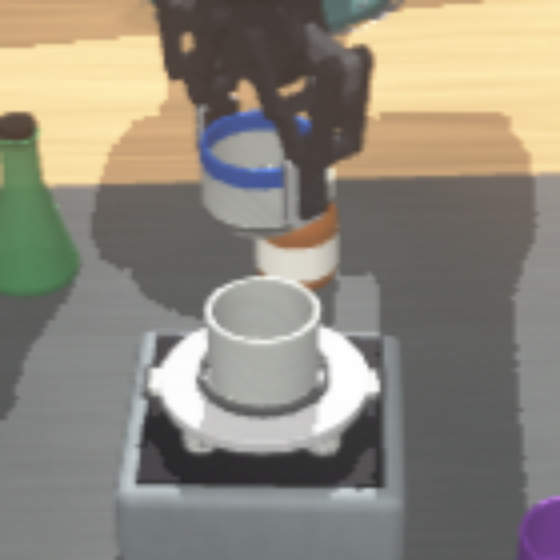

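The sieve hangs over the pan at crop ~(255,165), with the pan rim at ~(263,310). I'll measure the ring again after a small correction.

```bash
python3 -m handwheel '[[0,0.008,0,0,0,0,0.6],[0,0,0,0,0,0,0.6]]'
cat > ring.py <<'E'
import sys
from h import *
from workcell import optics,bot
cn=sys.argv[1];off=float(sys.argv[2]) # rim height above tool z
s,R=st()
for n in("scene","top"):
    r=optics.read_camera(n);w=cloud(r);c=s["tool_pos"];zr=c[2]+off
    m=colm(r,cn)&(np.hypot(w[...,0]-c[0],w[...,1]-c[1])<.05)
    p=w[m];print(n,len(p),"z pct",np.percentile(p[:,2],[2,50,98]).round(4) if len(p) else "")
    if len(p):
        zt=np.percentile(p[:,2],97)
        print("  fit",ringfit(r,c[:2],zt-.001,band=.004,col=colm(r,cn)), "pan/stack",ringfit(r,(.6443,-.0206),.122))
    # outer silhouette fit by rays to rim plane
E
python3 ring.py blue .074; python3 -c "
from h import *
go(.6443,-.0206,.10)"
```

```text
time: 9.65
tool_pos: [0.6402, -0.0201, 0.1406]
tcp_rot: [-1.453, 0.711, -0.708]
wrist_force: [-0.5, -0.1, -1.6]
width: 0.701
t 9.65 tcp [ 0.6402 -0.0201  0.1406] F [-0.5 -0.1 -1.6] w 0.701 q6 -0.73 jaw 37.9 yax [-0.002  0.    -1.   ]
scene 1 z pct [0.2158 0.2158 0.2158]
  fit None pan/stack [ 6.444e-01 -2.130e-02  2.840e-02  1.890e+02  1.222e-01]
top 113 z pct [0.1819 0.1979 0.3155]
  fit None pan/stack None
t 9.75 tcp [ 0.641  -0.0203  0.1415] F [-0.   0.2 -1. ] w 0.702 q6 -0.73 jaw 37.9 yax [-0.  0. -1.]
tool shift mm [ 2.2 41.5  2.4] world mm [  3.3  -0.3 -41.5]
tilt corr [ 0.0003 -0.     -0.0003]
```

Run:
```python
from h import *
from workcell import optics,bot
s,R=st()
r=optics.read_camera("scene");w=cloud(r);m=colm(r,"blue");m[:, :180]=0;m[:,330:]=0
p=w[m];ys,xs=np.nonzero(m);print(len(p),xs.mean(),ys.mean());print(np.nanpercentile(p,[3,50,97],axis=0).round(4));print(proj(r,[s["tool_pos"]+[0,0,.074]]))
zt=np.nanpercentile(p[:,2],95)
c=np.nanmean(p,0)[:2]
print(ringfit(r,c,zt,band=.004,col=colm(r,"blue"),lo=.01,hi=.05))
print(proj(r,[[.41,-.02,.1]]))
```

```text
t 9.75 tcp [ 0.641  -0.0203  0.1415] F [-0.   0.2 -1. ] w 0.702 q6 -0.73 jaw 37.9 yax [-0.  0. -1.]
3 247.0 165.0
[[ 0.6684 -0.0228  0.2168]
 [ 0.6686 -0.0156  0.217 ]
 [ 0.6707 -0.0137  0.2181]]
[[245.15354592 158.30933215]]
None
[[243.65286471 150.70611891]]
```

Run:
```python
from h import *
from workcell import optics,bot
s,R=st();c=s["tool_pos"]
r=optics.read_camera("scene");w=cloud(r);h=hsv(r)
m=(h[...,0]>95)&(h[...,0]<130)&(h[...,1]>90)&(np.hypot(w[...,0]-c[0],w[...,1]-c[1])<.05)
print(m.sum(),np.percentile(w[m],[2,50,98],axis=0).round(4))
for zz in(.209,.212,.215): print(zz,ringfit(r,c[:2],zz,band=.003,col=m))
```

```text
t 9.80 tcp [ 0.6413 -0.0205  0.1417] F [-0.5 -0.4 -0.9] w 0.697 q6 -0.73 jaw 37.9 yax [ 0.  0. -1.]
189 [[ 6.119e-01 -4.880e-02  2.075e-01]
 [ 6.530e-01 -3.110e-02  2.136e-01]
 [ 6.714e-01  4.000e-04  2.184e-01]]
0.209 [ 6.412e-01 -2.080e-02  2.850e-02  6.700e+01  2.100e-01]
0.212 [ 6.418e-01 -2.120e-02  2.810e-02  9.100e+01  2.120e-01]
0.215 [ 6.420e-01 -2.120e-02  2.800e-02  1.110e+02  2.153e-01]
```

```bash
python3 -m handwheel '[[0.0012,0.015,0.0016,0,0,0,0.6],[0,0.015,0,0,0,0,0.6],[0,0.012,0,0,0,0,0.6],[0,0,0,0,0,0,0.6],[0,0,0,0,0,0,0.6],[0,0,0,0,0,0,0.6]]'
cat > chk.py <<'E'
import sys
from h import *
from workcell import optics,bot
s,R=st();c=s["tool_pos"];cn=sys.argv[1];off=float(sys.argv[2]);v=len(sys.argv)>3
for n in ("scene","top"):
    r=optics.read_camera(n);w=cloud(r);h=hsv(r)
    H,S,V=h[...,0],h[...,1],h[...,2]
    m={"blue":(H>95)&(H<130)&(S>90),"yellow":(H>18)&(H<36)&(S>110),"red":((H<8)|(H>172))&(S>120)}[cn]
    m=m&(np.hypot(w[...,0]-c[0],w[...,1]-c[1])<.05)
    print(n,"ring",ringfit(r,c[:2],c[2]+off-.001,band=.004,col=m),"z98",np.percentile(w[m][:,2],98).round(4) if m.sum() else 0)
    if n=="scene" and v: cv2.imwrite(f"pics/{sys.argv[3]}.png",cv2.resize(r["image"][90:270,170:350,::-1],None,fx=3.3,fy=3.3,interpolation=cv2.INTER_CUBIC))
E
python3 chk.py blue .074 s9; python3 -c "
from h import *
go(.6443,-.0206,.084)"
```

```text
time: 10.6
tool_pos: [0.6441, -0.0208, 0.1005]
tcp_rot: [-1.451, 0.709, -0.711]
wrist_force: [-0.4, 0.5, -1.0]
width: 0.698
t 10.60 tcp [ 0.6441 -0.0208  0.1005] F [-0.4  0.5 -1. ] w 0.698 q6 -0.73 jaw 37.9 yax [ 0.001 -0.    -1.   ]
scene ring [ 6.444e-01 -2.130e-02  2.830e-02  1.400e+02  1.741e-01] z98 0.1776
top ring [ 6.418e-01 -1.880e-02  2.630e-02  3.000e+01  1.740e-01] z98 0.2758
t 10.70 tcp [ 0.644  -0.0208  0.1005] F [ 0.1 -0.3 -2.3] w 0.703 q6 -0.73 jaw 37.9 yax [ 0.001 -0.    -1.   ]
tool shift mm [ 0.1 16.5  0.3] world mm [  0.3   0.2 -16.5]
tilt corr [-0.001  -0.      0.0009]
```

View pics/s9.png

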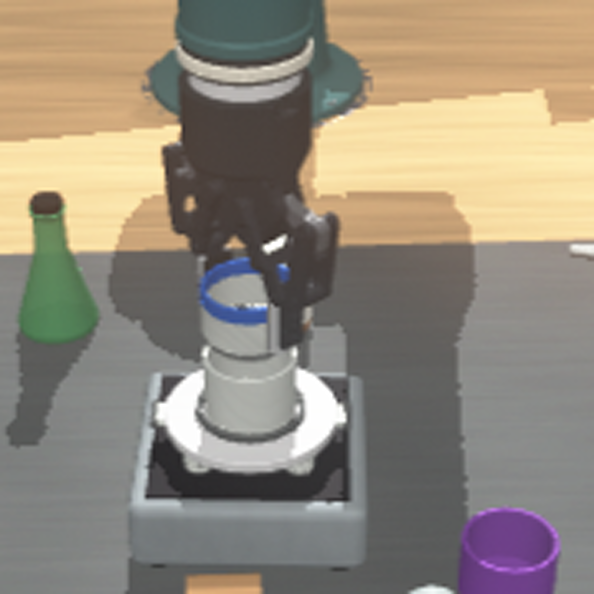

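The sieve ring is centred on the pan axis, (0.6444, -0.0213) for both in the scene view. I'll lower it slowly.

```bash
python3 -m handwheel '[[0,0.004,0,0,0,0,0.6],[0,0.004,0,0,0,0,0.6],[0,0.003,0,0,0,0,0.6],[0,0.002,0,0,0,0,0.6],[0,0.001,0,0,0,0,0.6],[0,0,0,0,0,0,0.6]]'
python3 -m handwheel '[[0,0.0015,0,0,0,0,0.6],[0,0,0,0,0,0,0.6]]'
python3 chk.py blue .074
```

```text
time: 11.45
tool_pos: [0.6434, -0.0207, 0.0856]
tcp_rot: [-1.452, 0.71, -0.71]
wrist_force: [-0.1, 0.0, -1.6]
width: 0.701
time: 11.7
tool_pos: [0.6437, -0.0207, 0.0845]
tcp_rot: [-1.451, 0.709, -0.71]
wrist_force: [-0.1, 1.0, -1.4]
width: 0.7
t 11.70 tcp [ 0.6437 -0.0207  0.0845] F [-0.1  1.  -1.4] w 0.700 q6 -0.73 jaw 37.9 yax [ 0.001 -0.    -1.   ]
scene ring [ 6.439e-01 -2.150e-02  2.810e-02  1.310e+02  1.580e-01] z98 0.1621
top ring [ 6.413e-01 -1.850e-02  2.670e-02  2.000e+01  1.577e-01] z98 0.262
```

```bash
python3 -m handwheel '[[0,0.001,0,0,0,0,0.6],[0,0,0,0,0,0,0.6]]'
python3 -m handwheel '[[0,0.001,0,0,0,0,0.6],[0,0,0,0,0,0,0.6]]'
```

```text
time: 12.05
tool_pos: [0.6437, -0.0207, 0.0844]
tcp_rot: [-1.451, 0.709, -0.711]
wrist_force: [-2.1, -0.1, 4.2]
width: 0.7
time: 12.3
tool_pos: [0.6438, -0.0208, 0.0844]
tcp_rot: [-1.451, 0.709, -0.711]
wrist_force: [-4.9, 0.1, 9.2]
width: 0.698
```

Contact came at TCP z = 0.0844, and I predicted 0.084, so the sieve is seated. I'll ease off, open and rise.

```bash
python3 -m handwheel '[[0,-0.0015,0,0,0,0,0.6],[0,0,0,0,0,0,0.75],[0,0,0,0,0,0,1],[0,0,0,0,0,0,1],[0,0,0,0,0,0,1]]'
python3 -m handwheel '[[0,-0.03,0,0,0,0,1],[0,-0.055,0,0,0,0,1],[0,-0.055,0,0,0,0,1],[0,0,0,0,0,0,1]]'
python3 - <<'E'
from h import *
from workcell import optics
go(.5643,-.3047,.2,-69)
r=optics.read_camera("scene")
h=hsv(r);m=(h[...,0]>95)&(h[...,0]<130)&(h[...,1]>90)
print(ringfit(r,(.644,-.021),.158,col=m))
cv2.imwrite("pics/s10.png",cv2.resize(r["image"][90:270,170:350,::-1],None,fx=3.3,fy=3.3,interpolation=cv2.INTER_CUBIC))
E
```

```text
time: 12.92
tool_pos: [0.6433, -0.0207, 0.0834]
tcp_rot: [-1.452, 0.71, -0.71]
wrist_force: [0.2, -0.2, -0.3]
width: 0.999
time: 13.42
tool_pos: [0.6476, -0.021, 0.2311]
tcp_rot: [-1.447, 0.7, -0.719]
wrist_force: [-0.2, -0.3, 0.6]
width: 0.998
t 13.43 tcp [ 0.6476 -0.021   0.2311] F [-0.2 -0.3  0.6] w 0.998 q6 -0.73 jaw 37.9 yax [ 0.012 -0.001 -1.   ]
tool shift mm [ 172.6   30.3 -240.2] world mm [ -83.3 -283.7  -31.1]
tilt corr [-0.0092 -0.      0.0083]
turn y: -1.276 rad (or 1.865)
[ 6.441e-01 -2.100e-02  2.840e-02  2.000e+02  1.584e-01]
```

View pics/s10.png

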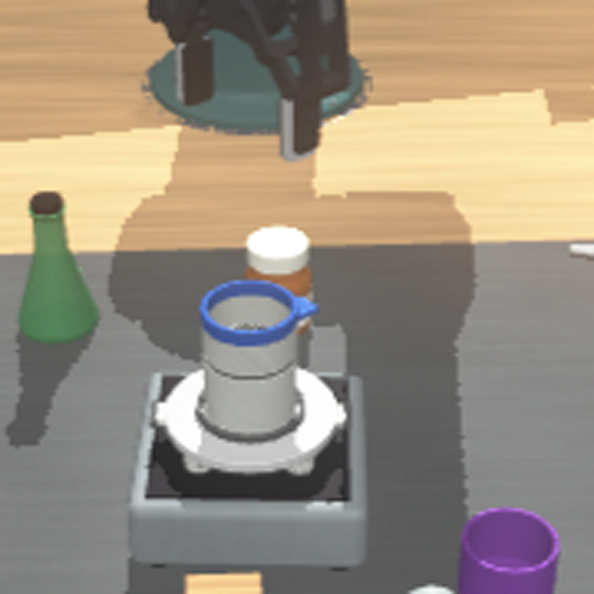

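The fine sieve is seated and level, with its rim at z = 0.158. Next is the medium sieve.

```bash
python3 -m handwheel '[[0,0,0,0,0.18,0,1],[0,0,0,0,0.18,0,1],[0,0,0,0,0.18,0,1],[0,0,0,0,0.18,0,1],[0,0,0,0,0.18,0,1],[0,0,0,0,0.18,0,1],[0,0,0,0,0.18,0,1],[0,0,0,0,0.18,0,1]]'
python3 -m handwheel '[[0,0,0,0,0.18,0,1],[0,0,0,0,0.18,0,1],[0,0,0,0,0.065,0,1],[0,0,0,0,0,0,1]]'
python3 -c "
from h import *
go(.5643,-.3047,.23,-69)"
```

```text
time: 14.48
tool_pos: [0.6421, -0.0206, 0.221]
tcp_rot: [-0.733, 1.763, -1.759]
wrist_force: [0.5, -0.8, -0.7]
width: 1.002
time: 14.98
tool_pos: [0.6422, -0.0206, 0.2214]
tcp_rot: [-0.379, 2.023, -2.021]
wrist_force: [0.1, 0.2, -0.6]
width: 0.998
t 14.97 tcp [ 0.6422 -0.0206  0.2214] F [ 0.1  0.2 -0.6] w 0.998 q6 1.13 jaw -68.9 yax [-0.004  0.    -1.   ]
tool shift mm [174.8  -8.4 237.1] world mm [ -77.9 -284.1    8.6]
tilt corr [ 0.0015 -0.      0.0032]
turn y: 0.001 rad (or -3.141)
```

```bash
python3 -m handwheel '[[0.02,0,0.027,0,0,0,1],[0.034,0,0.046,0,0,0,1],[0.034,0,0.046,0,0,0,1],[0.034,0,0.046,0,0,0,1],[0.034,0,0.046,0,0,0,1],[0.0188,0,0.026,0,0,0,1],[0,0,0,0,0,0,1],[0,0,0,0,0,0,1]]'
python3 - <<'E'
from h import *
from workcell import optics
go(.5643,-.3047,.08,-69)
r=optics.read_camera("scene")
print(ringfit(r,(.564,-.305),.080,col=colm(r,"yellow")))
E
```

```text
time: 15.98
tool_pos: [0.565, -0.3039, 0.2228]
tcp_rot: [-0.376, 2.023, -2.02]
wrist_force: [-0.4, -0.2, 0.3]
width: 1.005
t 15.97 tcp [ 0.565  -0.3039  0.2228] F [-0.4 -0.2  0.3] w 1.005 q6 0.67 jaw -69.0 yax [-0.001  0.001 -1.   ]
tool shift mm [  0.9 142.8   0.7] world mm [  -0.7   -0.8 -142.8]
tilt corr [ 0.0017 -0.      0.0004]
turn y: 0.001 rad (or -3.141)
[ 5.643e-01 -3.052e-01  2.850e-02  1.040e+02  7.890e-02]
```

```bash
python3 -m handwheel '[[0.0009,0.03,0.0007,0,0,0,1],[0,0.05,0,0,0,0,1],[0,0.05,0,0,0,0,1],[0,0.03,0,0,0,0,1],[0,0.01,0,0,0,0,1],[0,0,0,0,0,0,1],[0,0,0,0,0,0,1]]'
python3 - <<'E'
from h import *
from workcell import optics
go(.5643,-.3047,.006,-69)
r=optics.read_camera("scene")
cv2.imwrite("pics/s11.png",cv2.resize(r["image"][120:260,50:190,::-1],None,fx=4.2,fy=4.2,interpolation=cv2.INTER_CUBIC))
E
```

```text
time: 16.9
tool_pos: [0.5664, -0.3061, 0.0559]
tcp_rot: [-0.373, 2.017, -2.022]
wrist_force: [0.2, -0.7, -0.0]
width: 0.999
t 16.90 tcp [ 0.5664 -0.3061  0.0559] F [ 0.2 -0.7 -0. ] w 0.999 q6 0.67 jaw -68.9 yax [ 0.003 -0.002 -1.   ]
tool shift mm [ 1.5 49.8 -2.2] world mm [ -2.1   1.4 -49.9]
tilt corr [-0.0027  0.     -0.0022]
turn y: 0.001 rad (or -3.141)
```

View pics/s11.png

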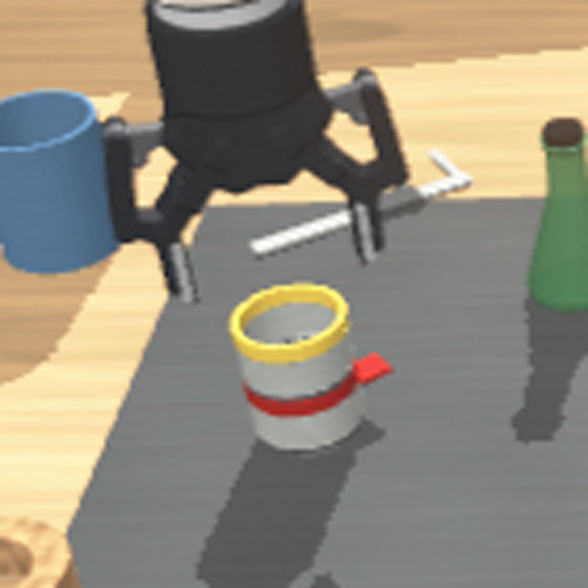

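The open gripper straddles the nested stack, with tips at crop (185,298) and (370,262) well above the yellow rim. I'll continue down.

```bash
python3 -m handwheel '[[0.0005,0.015,-0.001,0,0,0,1],[0,0.015,0,0,0,0,1],[0,0.012,0,0,0,0,1],[0,0.008,0,0,0,0,1],[0,0,0,0,0,0,1],[0,0,0,0,0,0,1],[0,0,0,0,0,0,0.85]]'
python3 - <<'E'
from h import *
from workcell import optics
go(.5643,-.3047,.006,-69)
r=optics.read_camera("scene");tips(r,(.5643,-.3047),-69)
cv2.imwrite("pics/s12.png",cv2.resize(r["image"][120:260,50:190,::-1],None,fx=4.2,fy=4.2,interpolation=cv2.INTER_CUBIC))
E
```

```text
time: 17.82
tool_pos: [0.5644, -0.3052, 0.0044]
tcp_rot: [-0.374, 2.02, -2.022]
wrist_force: [0.2, 0.4, -0.4]
width: 0.855
t 17.82 tcp [ 0.5644 -0.3052  0.0044] F [ 0.2  0.4 -0.4] w 0.855 q6 0.67 jaw -69.0 yax [ 0.001 -0.001 -1.   ]
tool shift mm [-0.1 -1.6 -0.5] world mm [-0.1  0.5  1.6]
tilt corr [-0.001   0.     -0.0008]
turn y: 0.000 rad (or -3.141)
side 1 1510 lowest [0.0345 0.0468 0.0567 0.0572 0.0572 0.0574]
side -1 713 lowest [0.0234 0.0242 0.0253 0.0254 0.0259 0.0261]
```

View pics/s12.png

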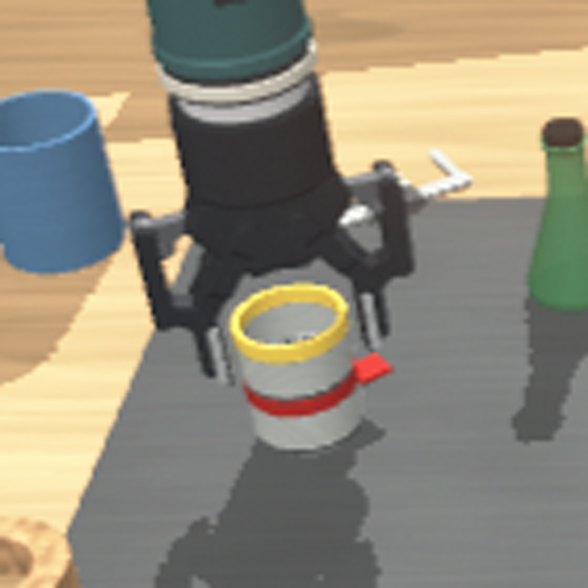

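The tips are about 10 mm above the coarse rim. I'll grip, lift 15 mm and look.

```bash
python3 -m handwheel '[[0,0,0,0,0,0,0.6],[0,0,0,0,0,0,0.6],[0,0,0,0,0,0,0.6],[0,-0.004,0,0,0,0,0.6],[0,-0.005,0,0,0,0,0.6],[0,-0.006,0,0,0,0,0.6],[0,0,0,0,0,0,0.6]]' 40
python3 - <<'E'
from h import *
from workcell import optics
st()
r=optics.read_camera("scene");print(ringfit(r,(.5643,-.3047),.095,col=colm(r,"yellow")))
cv2.imwrite("pics/s13.png",cv2.resize(r["image"][120:260,50:190,::-1],None,fx=4.2,fy=4.2,interpolation=cv2.INTER_CUBIC))
E
```

```text
time: 18.75
tool_pos: [0.5643, -0.3052, 0.0194]
tcp_rot: [-0.374, 2.02, -2.022]
wrist_force: [-0.2, -0.2, -0.9]
width: 0.701
t 18.75 tcp [ 0.5643 -0.3052  0.0194] F [-0.2 -0.2 -0.9] w 0.701 q6 0.67 jaw -69.0 yax [ 0.001 -0.001 -1.   ]
[ 5.645e-01 -3.045e-01  2.820e-02  1.240e+02  9.400e-02]
```

View pics/s13.png

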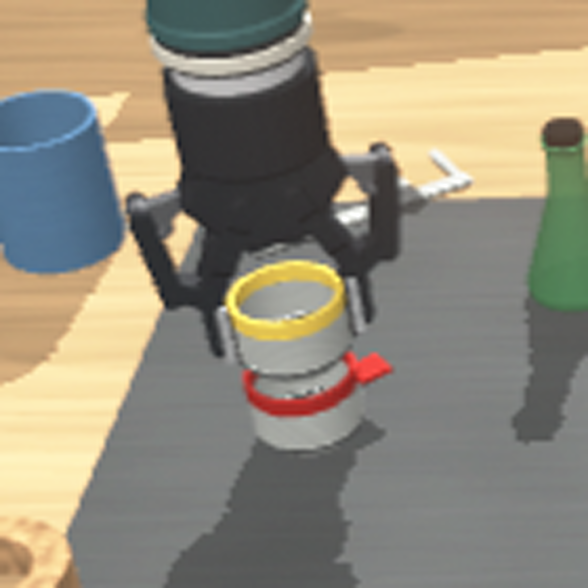

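The medium sieve lifted on its own and the coarse one stayed on the bench. I'll carry it over.

```bash
python3 -m handwheel '[[0,-0.03,0,0,0,0,0.6],[0,-0.055,0,0,0,0,0.6],[0,-0.055,0,0,0,0,0.6],[0,-0.04,0,0,0,0,0.6],[0,0,0,0,0,0,0.6],[0,0,0,0,0,0,0.6]]'
python3 - <<'E'
from h import *
go(.6442,-.0209,.2)
E
```

```text
time: 19.55
tool_pos: [0.5632, -0.3045, 0.1975]
tcp_rot: [-0.376, 2.023, -2.021]
wrist_force: [1.0, -0.3, -0.9]
width: 0.704
t 19.55 tcp [ 0.5632 -0.3045  0.1975] F [ 1.  -0.3 -0.9] w 0.704 q6 0.67 jaw -69.0 yax [-0.001  0.001 -1.   ]
tool shift mm [-177.3   -2.4 -235.6] world mm [ 81.  283.6   2.5]
tilt corr [ 0.0012 -0.      0.001 ]
```

```bash
python3 -m handwheel '[[-0.02,0,-0.026,0,0,0,0.6],[-0.034,0,-0.046,0,0,0,0.6],[-0.034,0,-0.046,0,0,0,0.6],[-0.034,0,-0.046,0,0,0,0.6],[-0.034,0,-0.046,0,0,0,0.6],[-0.021,0,-0.026,0,0,0,0.6],[0,0,0,0,0,0,0.6],[0,0,0,0,0,0,0.6]]'
python3 -m handwheel '[[0,0.02,0,0,0,0,0.6],[0,0.02,0,0,0,0,0.6],[0,0.02,0,0,0,0,0.6],[0,0,0,0,0,0,0.6],[0,0,0,0,0,0,0.6],[0,0,0,0,0,0,0.6]]'
python3 chk.py yellow .0756 s14;python3 - <<'E'
from h import *
go(.6442,-.0209,.1184)
E
```

```text
time: 20.55
tool_pos: [0.643, -0.0214, 0.1963]
tcp_rot: [-0.38, 2.023, -2.022]
wrist_force: [0.1, 0.2, -2.0]
width: 0.704
time: 21.3
tool_pos: [0.6454, -0.0211, 0.1399]
tcp_rot: [-0.373, 2.02, -2.021]
wrist_force: [0.3, -0.3, -0.1]
width: 0.702
t 21.30 tcp [ 0.6454 -0.0211  0.1399] F [ 0.3 -0.3 -0.1] w 0.702 q6 1.13 jaw -69.0 yax [ 0.002 -0.    -1.   ]
scene ring [ 6.451e-01 -2.140e-02  2.860e-02  2.010e+02  2.150e-01] z98 0.2201
top ring [ 6.435e-01 -2.060e-02  2.720e-02  4.700e+01  2.149e-01] z98 0.2978
t 21.40 tcp [ 0.6452 -0.0211  0.1399] F [ 0.6  0.4 -0.6] w 0.697 q6 1.13 jaw -69.0 yax [ 0.002 -0.    -1.   ]
tool shift mm [ 0.9 21.5 -0.6] world mm [ -1.    0.2 -21.5]
tilt corr [-0.0009  0.     -0.0018]
```

View pics/s14.png

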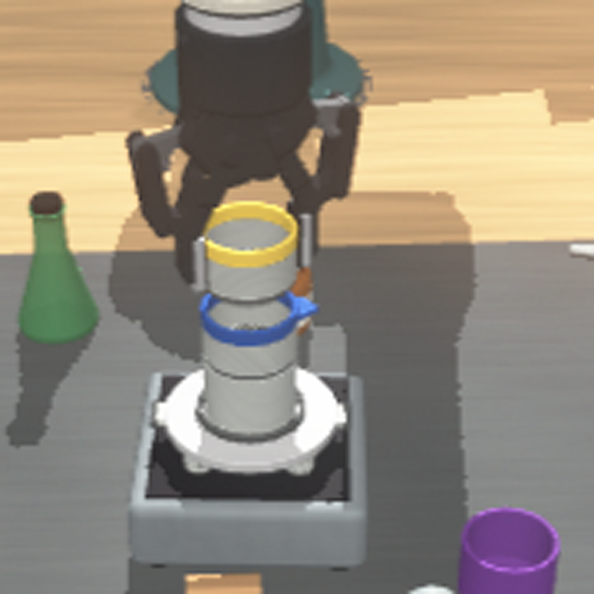

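The medium sieve is aligned within 1 mm above the fine one. I'll lower it slowly.

```bash
python3 -m handwheel '[[0.0006,0.005,0,0,0,0,0.6],[0,0.005,0,0,0,0,0.6],[0,0.004,0,0,0,0,0.6],[0,0.003,0,0,0,0,0.6],[0,0.002,0,0,0,0,0.6],[0,0,0,0,0,0,0.6],[0,0,0,0,0,0,0.6]]'
python3 -m handwheel '[[0,0.001,0,0,0,0,0.6],[0,0,0,0,0,0,0.6]]'
python3 -m handwheel '[[0,0.001,0,0,0,0,0.6],[0,0,0,0,0,0,0.6]]'
```

```text
time: 22.28
tool_pos: [0.644, -0.0213, 0.1199]
tcp_rot: [-0.375, 2.021, -2.021]
wrist_force: [0.1, 0.3, -0.2]
width: 0.702
time: 22.52
tool_pos: [0.6439, -0.0213, 0.1187]
tcp_rot: [-0.375, 2.021, -2.021]
wrist_force: [0.3, 0.2, -0.5]
width: 0.703
time: 22.78
tool_pos: [0.644, -0.0213, 0.1186]
tcp_rot: [-0.374, 2.021, -2.021]
wrist_force: [-2.3, 0.4, 5.3]
width: 0.702
```

Contact came at 0.1186 (predicted 0.1184), so it's seated. I'll release and rise.

```bash
python3 -m handwheel '[[0,-0.0008,0,0,0,0,0.6],[0,0,0,0,0,0,0.75],[0,0,0,0,0,0,1],[0,0,0,0,0,0,1],[0,0,0,0,0,0,1]]'
python3 -m handwheel '[[0,-0.03,0,0,0,0,1],[0,-0.05,0,0,0,0,1],[0,-0.04,0,0,0,0,1],[0,0,0,0,0,0,1]]'
python3 - <<'E'
from h import *
from workcell import optics
r=optics.read_camera("scene")
print(ringfit(r,(.644,-.021),.194,col=colm(r,"yellow")))
t=optics.read_camera("top")
for n,r_ in(("s",r),("t",t)):
  w=cloud(r_);print(n,"coarse",ringfit(r_,(.564,-.305),.044,col=colm(r_,"red")))
  c=(.5643,-.3047);d=np.hypot(w[...,0]-c[0],w[...,1]-c[1]);m=colm(r_,"red")&(d>.034)&(d<.056)&(abs(w[...,2]-.024)<.012)
  p=w[m].mean(0);print("tab",np.degrees(np.arctan2(p[1]-c[1],p[0]-c[0])).round(1))
cv2.imwrite("pics/s15.png",cv2.resize(r["image"][90:270,80:350,::-1],None,fx=2.9,fy=2.9,interpolation=cv2.INTER_CUBIC))
go(.5643,-.3047,.23,40)
E
```

```text
time: 23.4
tool_pos: [0.6439, -0.0213, 0.1183]
tcp_rot: [-0.375, 2.021, -2.021]
wrist_force: [-0.5, -0.4, -0.1]
width: 0.993
time: 23.9
tool_pos: [0.6469, -0.0215, 0.2441]
tcp_rot: [-0.365, 2.015, -2.02]
wrist_force: [0.1, -0.6, -0.6]
width: 1.001
[ 6.446e-01 -2.140e-02  2.850e-02  1.060e+02  1.924e-01]
s coarse [ 5.642e-01 -3.053e-01  2.830e-02  1.460e+02  4.400e-02]
tab 130.6
t coarse [ 5.648e-01 -3.045e-01  2.830e-02  7.600e+01  4.410e-02]
tab 129.6
t 24.00 tcp [ 0.644  -0.0213  0.2388] F [ 0.9 -0.3 -0.4] w 1.001 q6 1.13 jaw -69.0 yax [ 0.001 -0.    -1.   ]
tool shift mm [176.1   8.8 235.9] world mm [ -79.7 -283.4   -8.8]
tilt corr [-0.0004  0.     -0.0009]
turn y: 1.239 rad (or -1.902)
```

View pics/s15.png

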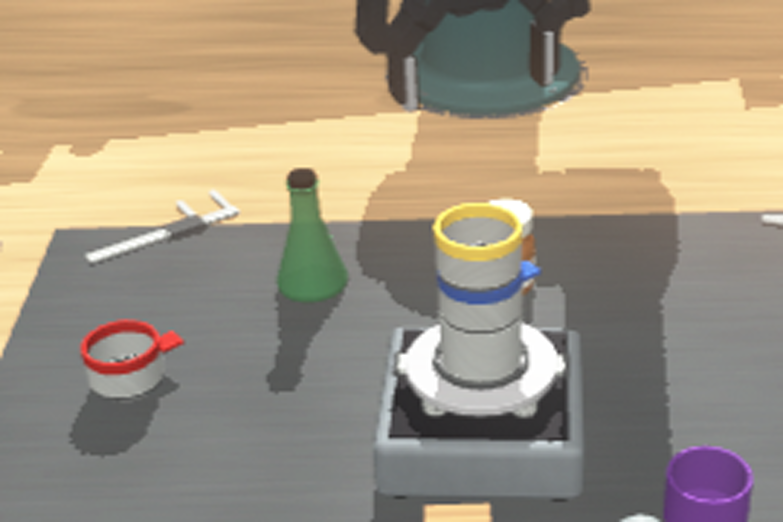

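Medium is seated with its rim at z ≈ 0.193. The coarse sieve hasn't moved, and its red tab heads 130°. I'll turn the jaws clear of that tab and go there.

```bash
python3 -m handwheel '[[0,0,0,0,0.175,0,1],[0,0,0,0,0.175,0,1],[0,0,0,0,0.175,0,1],[0,0,0,0,0.175,0,1],[0,0,0,0,0.175,0,1],[0,0,0,0,0.175,0,1],[0,0,0,0,0,0,1]]'
python3 - <<'E'
from h import *
go(.5645,-.3048,.23)
E
```

```text
time: 24.88
tool_pos: [0.6426, -0.0212, 0.236]
tcp_rot: [-0.644, -1.825, 1.827]
wrist_force: [0.6, -0.1, 0.9]
width: 1.004
t 24.88 tcp [ 0.6426 -0.0212  0.236 ] F [ 0.6 -0.1  0.9] w 1.004 q6 2.18 jaw -129.0 yax [-0.004  0.    -1.   ]
tool shift mm [-118.     6.2  269.5] world mm [ -78.1 -283.6   -6. ]
tilt corr [-0.0023 -0.      0.0033]
```

```bash
python3 -m handwheel '[[-0.013,0,0.030,0,0,0,1],[-0.023,0,0.0525,0,0,0,1],[-0.023,0,0.0525,0,0,0,1],[-0.023,0,0.0525,0,0,0,1],[-0.023,0,0.0525,0,0,0,1],[-0.012,0,0.030,0,0,0,1],[0,0,0,0,0,0,1]]'
python3 -m handwheel '[[0,0.03,0,0,0,0,1],[0,0.05,0,0,0,0,1],[0,0.05,0,0,0,0,1],[0,0.05,0,0,0,0,1],[0,0.02,0,0,0,0,1],[0,0,0,0,0,0,1],[0,0,0,0,0,0,1]]'
python3 - <<'E'
from h import *
go(.5645,-.3048,-.03)
E
```

```text
time: 25.75
tool_pos: [0.5626, -0.3067, 0.237]
tcp_rot: [-0.647, -1.825, 1.825]
wrist_force: [0.2, 0.2, -0.6]
width: 1.0
time: 26.62
tool_pos: [0.5661, -0.3053, 0.0409]
tcp_rot: [-0.653, -1.828, 1.829]
wrist_force: [0.3, -0.6, -0.7]
width: 1.002
t 26.62 tcp [ 0.5661 -0.3053  0.0409] F [ 0.3 -0.6 -0.7] w 1.002 q6 1.72 jaw -129.1 yax [ 0.003 -0.002 -1.   ]
tool shift mm [ 1.8 70.9  0.7] world mm [ -1.6   0.5 -70.9]
tilt corr [ 0.0007 -0.     -0.0037]
```

```bash
python3 -m handwheel '[[0.0005,0.02,0,0,0,0,1],[0,0.02,0,0,0,0,1],[0,0.015,0,0,0,0,1],[0,0.008,0,0,0,0,1],[0,0,0,0,0,0,1],[0,0,0,0,0,0,0.85],[0,0,0,0,0,0,0.85]]'
python3 - <<'E'
from h import *
from workcell import optics
go(.5645,-.3048,-.03)
r=optics.read_camera("scene");tips(r,(.5645,-.3048),-129)
cv2.imwrite("pics/s16.png",cv2.resize(r["image"][140:260,60:180,::-1],None,fx=4.5,fy=4.5,interpolation=cv2.INTER_CUBIC))
E
```

```text
time: 27.5
tool_pos: [0.5645, -0.3047, -0.0236]
tcp_rot: [-0.651, -1.827, 1.827]
wrist_force: [0.3, -0.6, 0.4]
width: 0.849
t 27.50 tcp [ 0.5645 -0.3047 -0.0236] F [ 0.3 -0.6  0.4] w 0.849 q6 1.72 jaw -129.1 yax [ 0.001 -0.001 -1.   ]
tool shift mm [-0.1  6.4  0.1] world mm [ 0.  -0.1 -6.4]
tilt corr [ 0.0002 -0.     -0.0015]
side 1 377 lowest [0.0138 0.0153 0.0211 0.0228 0.0275 0.028 ]
side -1 2389 lowest [0.0242 0.0264 0.0265 0.0266 0.0269 0.0277]
```

View pics/s16.png

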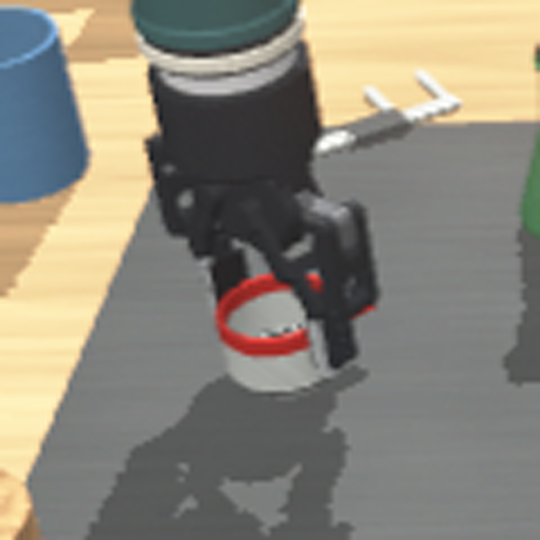

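The fingers straddle the coarse sieve and its red tab is clear. I'll go down 6 mm more, then grip and lift.

```bash
python3 -m handwheel '[[0,0.006,0,0,0,0,0.85],[0,0,0,0,0,0,0.85],[0,0,0,0,0,0,0.6],[0,0,0,0,0,0,0.6],[0,0,0,0,0,0,0.6]]' 40
python3 -m handwheel '[[0,-0.03,0,0,0,0,0.6],[0,-0.06,0,0,0,0,0.6],[0,-0.06,0,0,0,0,0.6],[0,-0.06,0,0,0,0,0.6],[0,-0.05,0,0,0,0,0.6],[0,0,0,0,0,0,0.6],[0,0,0,0,0,0,0.6]]'
python3 - <<'E'
from h import *
go(.6443,-.0209,.23)
E
```

```text
time: 28.18
tool_pos: [0.564, -0.3044, -0.0304]
tcp_rot: [-0.65, -1.826, 1.827]
wrist_force: [-0.5, -0.8, 0.1]
width: 0.689
time: 29.05
tool_pos: [0.5631, -0.3039, 0.2285]
tcp_rot: [-0.648, -1.826, 1.826]
wrist_force: [-0.4, 0.2, -2.5]
width: 0.689
t 29.05 tcp [ 0.5631 -0.3039  0.2285] F [-0.4  0.2 -2.5] w 0.689 q6 1.72 jaw -129.1 yax [-0.001  0.001 -1.   ]
tool shift mm [ 115.7   -1.4 -270.7] world mm [ 81.2 283.    1.5]
tilt corr [-0.0002 -0.      0.0014]
```

The opening is 0.689 where the other sieves gave 0.70, so I'll look at the grip.

```bash
python3 chk.py red .074
python3 - <<'E'
from h import *
from workcell import optics
r=optics.read_camera("scene")
cv2.imwrite("pics/s17.png",cv2.resize(r["image"][60:220,50:210,::-1],None,fx=3.7,fy=3.7,interpolation=cv2.INTER_CUBIC))
E
```

```text
t 29.05 tcp [ 0.5631 -0.3039  0.2285] F [-0.4  0.2 -2.5] w 0.689 q6 1.72 jaw -129.1 yax [-0.001  0.001 -1.   ]
scene ring [ 5.646e-01 -3.044e-01  2.860e-02  1.560e+02  3.021e-01] z98 0.3073
top ring [ 5.636e-01 -3.033e-01  2.810e-02  7.900e+01  3.017e-01] z98 0.3188
```

View pics/s17.png

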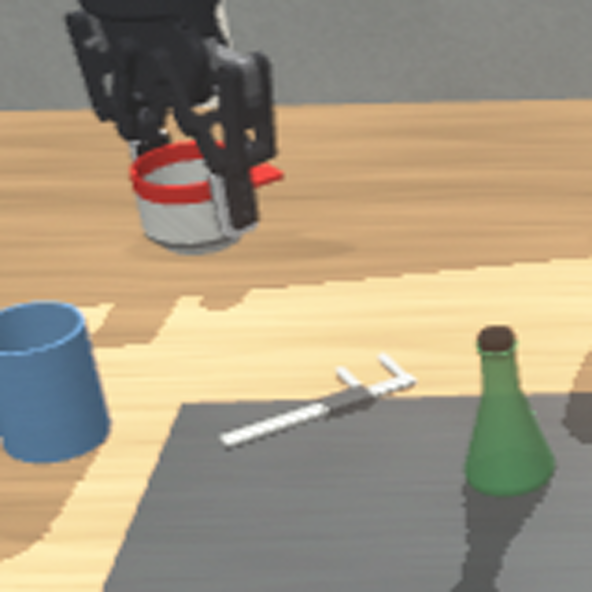

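The sieve is level and centred (probably gripped on facet flats). I'll carry it to the column.

```bash
python3 -m handwheel '[[0.013,0,-0.030,0,0,0,0.6],[0.0225,0,-0.0525,0,0,0,0.6],[0.0225,0,-0.0525,0,0,0,0.6],[0.0225,0,-0.0525,0,0,0,0.6],[0.0225,0,-0.0525,0,0,0,0.6],[0.0127,0,-0.030,0,0,0,0.6],[0,0,0,0,0,0,0.6],[0,0,0,0,0,0,0.6]]'
python3 -m handwheel '[[0,0.02,0,0,0,0,0.6],[0,0.02,0,0,0,0,0.6],[0,0.01,0,0,0,0,0.6],[0,0,0,0,0,0,0.6],[0,0,0,0,0,0,0.6],[0,0,0,0,0,0,0.6]]'
python3 chk.py red .074 s18;python3 - <<'E'
from h import *
go(.6443,-.0209,.1556)
E
```

```text
time: 30.2
tool_pos: [0.6436, -0.0221, 0.2278]
tcp_rot: [-0.646, -1.824, 1.827]
wrist_force: [-1.7, -0.1, -0.9]
width: 0.69
time: 30.95
tool_pos: [0.6452, -0.0218, 0.1806]
tcp_rot: [-0.651, -1.828, 1.827]
wrist_force: [0.1, -0.2, -0.1]
width: 0.691
t 30.95 tcp [ 0.6452 -0.0218  0.1806] F [ 0.1 -0.2 -0.1] w 0.691 q6 2.18 jaw -129.1 yax [ 0.002 -0.    -1.   ]
scene ring [ 6.468e-01 -2.330e-02  2.830e-02  1.840e+02  2.542e-01] z98 0.2582
top ring [ 0.6416 -0.0207  0.0252 17.      0.2547] z98 0.354
t 31.05 tcp [ 0.645  -0.0217  0.1804] F [-0.1 -1.1 -0.9] w 0.687 q6 2.18 jaw -129.1 yax [ 0.002 -0.    -1.   ]
tool shift mm [ 1.1 24.8 -0.2] world mm [ -0.7   0.8 -24.8]
tilt corr [ 0.0009 -0.     -0.0012]
```

View pics/s18.png

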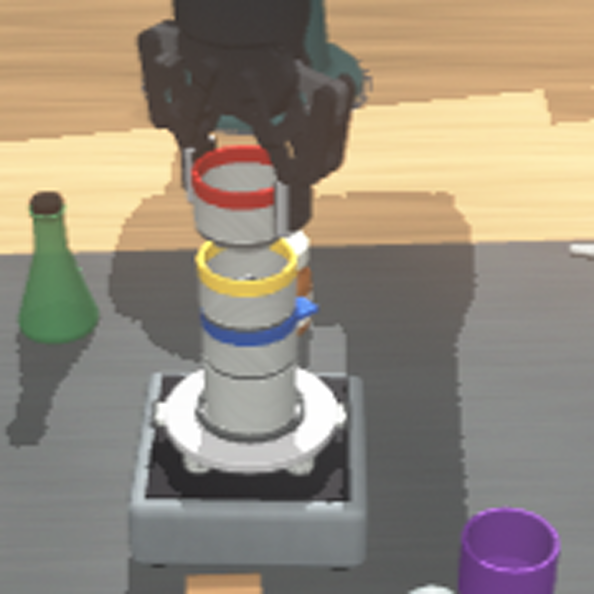

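The ring sits about 2 mm off the column axis along the pads. I'll shift 2.4 mm and check again.

```bash
python3 -m handwheel '[[0.0024,0.008,0,0,0,0,0.6],[0,0,0,0,0,0,0.6],[0,0,0,0,0,0,0.6]]'
python3 chk.py red .074
```

```text
time: 31.42
tool_pos: [0.6424, -0.0202, 0.1711]
tcp_rot: [-0.649, -1.826, 1.826]
wrist_force: [0.1, 0.4, -1.0]
width: 0.689
t 31.43 tcp [ 0.6424 -0.0202  0.1711] F [ 0.1  0.4 -1. ] w 0.689 q6 2.18 jaw -129.1 yax [-0.001  0.    -1.   ]
scene ring [ 6.441e-01 -2.180e-02  2.830e-02  1.810e+02  2.444e-01] z98 0.2485
top ring [ 6.410e-01 -1.980e-02  2.600e-02  3.400e+01  2.459e-01] z98 0.3435
```

The ring is now at (0.6441, -0.0218), matching the column at (0.6446, -0.0214). I'll lower it.

```bash
python3 -m handwheel '[[0,0.004,0,0,0,0,0.6],[0,0.004,0,0,0,0,0.6],[0,0.003,0,0,0,0,0.6],[0,0.002,0,0,0,0,0.6],[0,0.001,0,0,0,0,0.6],[0,0,0,0,0,0,0.6],[0,0,0,0,0,0,0.6]]'
python3 -m handwheel '[[0,0.001,0,0,0,0,0.6],[0,0,0,0,0,0,0.6]]'
```

```text
time: 32.4
tool_pos: [0.6428, -0.0203, 0.1577]
tcp_rot: [-0.65, -1.827, 1.826]
wrist_force: [0.3, -0.7, -1.7]
width: 0.69
time: 32.65
tool_pos: [0.6426, -0.0203, 0.1564]
tcp_rot: [-0.649, -1.826, 1.826]
wrist_force: [-0.4, -0.8, -2.0]
width: 0.691
```

```bash
python3 -m handwheel '[[0,0.001,0,0,0,0,0.6],[0,0,0,0,0,0,0.6]]'
python3 -m handwheel '[[0,0.0007,0,0,0,0,0.6],[0,0,0,0,0,0,0.6]]'
```

```text
time: 32.9
tool_pos: [0.6427, -0.0203, 0.1556]
tcp_rot: [-0.65, -1.827, 1.826]
wrist_force: [0.2, 1.0, -1.3]
width: 0.687
time: 33.15
tool_pos: [0.6428, -0.0204, 0.1555]
tcp_rot: [-0.65, -1.827, 1.827]
wrist_force: [-1.4, 0.3, 4.4]
width: 0.692
```

Contact came at 0.1555 (predicted 0.1556), so it's seated. I'll release, rise and check, then measure the lid.

```bash
python3 -m handwheel '[[0,-0.0006,0,0,0,0,0.6],[0,0,0,0,0,0,0.75],[0,0,0,0,0,0,1],[0,0,0,0,0,0,1],[0,0,0,0,0,0,1]]'
python3 -m handwheel '[[0,-0.03,0,0,0,0,1],[0,-0.05,0,0,0,0,1],[0,-0.03,0,0,0,0,1],[0,0,0,0,0,0,1],[0,0,0,0,0,0,1]]'
python3 - <<'E'
from h import *
from workcell import optics
r=optics.read_camera("scene");t=optics.read_camera("top")
print(ringfit(r,(.644,-.021),.230,col=colm(r,"red")))
for n,r_ in(("s",r),("t",t)):
  w=cloud(r_);m=(np.hypot(w[...,0]-.571,w[...,1]-.319)<.045)&(w[...,2]>.006)&(hsv(r_)[...,2]>150)
  c=max(cv2.findContours(m.astype(np.uint8),0,1)[0],key=cv2.contourArea)[:,0]
  print(n,"disc by outline",np.array(circ(ray(r_,c,.013)[:,:2])).round(4))
  k=(np.hypot(w[...,0]-.571,w[...,1]-.319)<.016)&(w[...,2]>.036)
  print("knob top",np.median(w[k],0).round(4),k.sum())
cv2.imwrite("pics/s19.png",cv2.resize(r["image"][90:270,170:430,::-1],None,fx=3,fy=3,interpolation=cv2.INTER_CUBIC))
go(.571,.319,.25)
E
```

```text
time: 33.78
tool_pos: [0.6426, -0.0203, 0.1553]
tcp_rot: [-0.649, -1.826, 1.826]
wrist_force: [0.2, 0.8, 0.9]
width: 1.001
time: 34.4
tool_pos: [0.642, -0.0202, 0.2642]
tcp_rot: [-0.648, -1.826, 1.826]
wrist_force: [0.8, 0.5, -0.4]
width: 1.0
[ 6.445e-01 -2.170e-02  2.820e-02  3.000e+01  2.314e-01]
s disc by outline [0.5715 0.3183 0.0264]
knob top [0.573  0.3182 0.042 ] 50
t disc by outline [0.5709 0.3195 0.0286]
knob top [0.5708 0.3188 0.0411] 49
t 34.50 tcp [ 0.6414 -0.0202  0.263 ] F [-0.6 -0.8 -1.2] w 1.000 q6 2.18 jaw -129.1 yax [-0.004  0.    -1.   ]
tool shift mm [ 268.7   13.3 -218.7] world mm [-70.4 339.2 -13. ]
tilt corr [-0.0021 -0.      0.003 ]
```

View pics/s19.png

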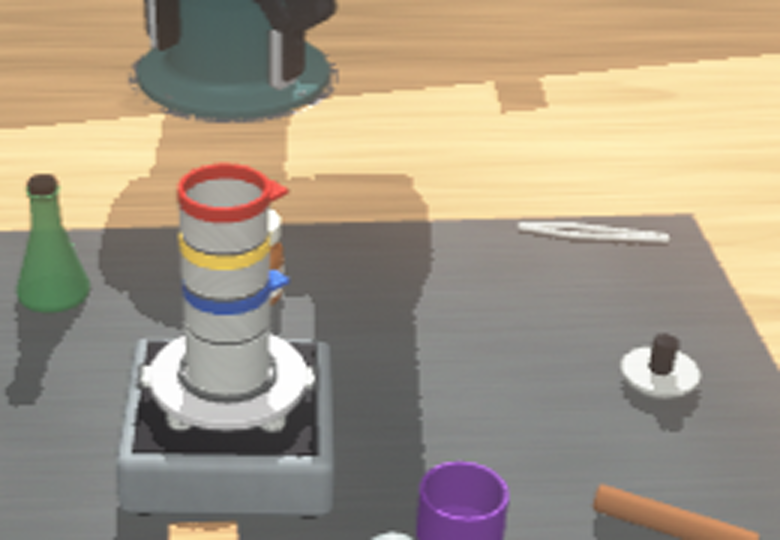

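The column is three high and straight. The lid is at (0.571, 0.319). I'll turn first to keep joint 6 in range.

```bash
python3 -m handwheel '[[0,0,0,0,-0.175,0,1],[0,0,0,0,-0.175,0,1],[0,0,0,0,-0.175,0,1],[0,0,0,0,-0.175,0,1],[0,0,0,0,-0.175,0,1],[0,0,0,0,-0.175,0,1],[0,0,0,0,-0.175,0,1],[0,0,0,0,-0.175,0,0.5]]'
python3 - <<'E'
from h import *
go(.5713,.319,.25)
E
```

```text
time: 35.5
tool_pos: [0.6416, -0.0202, 0.2631]
tcp_rot: [-0.684, 1.803, -1.801]
wrist_force: [0.5, 0.8, 0.3]
width: 0.817
t 35.50 tcp [ 0.6416 -0.0202  0.2631] F [0.5 0.8 0.3] w 0.817 q6 0.78 jaw -48.6 yax [-0.004  0.    -1.   ]
tool shift mm [-171.6   13.4 -300.9] world mm [-70.3 339.2 -13.1]
tilt corr [ 0.0025 -0.      0.0025]
```

```bash
python3 -m handwheel '[[-0.016,0,-0.028,0,0,0,0.5],[-0.028,0,-0.049,0,0,0,0.5],[-0.028,0,-0.049,0,0,0,0.5],[-0.028,0,-0.049,0,0,0,0.5],[-0.028,0,-0.049,0,0,0,0.5],[-0.028,0,-0.049,0,0,0,0.5],[-0.0156,0,-0.028,0,0,0,0.5],[0,0,0,0,0,0,0.5]]'
python3 -m handwheel '[[0,0.05,0,0,0,0,0.5],[0,0.06,0,0,0,0,0.5],[0,0.06,0,0,0,0,0.5],[0,0.05,0,0,0,0,0.45],[0,0,0,0,0,0,0.45],[0,0,0,0,0,0,0.45]]'
python3 - <<'E'
from h import *
go(.5713,.319,-.028)
from workcell import optics
r=optics.read_camera("scene")
w=cloud(r);m=(np.hypot(w[...,0]-.571,w[...,1]-.319)<.035)&(w[...,2]>.05);print(np.sort(w[m][:,2])[:12].round(4))
cv2.imwrite("pics/s20.png",cv2.resize(r["image"][130:250,320:450,::-1],None,fx=4.5,fy=4.5,interpolation=cv2.INTER_CUBIC))
E
```

```text
time: 36.5
tool_pos: [0.5725, 0.3214, 0.263]
tcp_rot: [-0.683, 1.804, -1.803]
wrist_force: [0.2, 0.0, -0.5]
width: 0.499
time: 37.25
tool_pos: [0.5755, 0.3191, 0.0468]
tcp_rot: [-0.674, 1.805, -1.805]
wrist_force: [0.9, -0.1, 0.6]
width: 0.449
t 37.25 tcp [0.5755 0.3191 0.0468] F [ 0.9 -0.1  0.6] w 0.449 q6 1.32 jaw -49.0 yax [ 0.001  0.001 -1.   ]
tool shift mm [ 3.3 74.8 -2.7] world mm [ -4.2  -0.1 -74.8]
tilt corr [-0.0006  0.     -0.0015]
[0.0865 0.0867 0.0869 0.0875 0.0878 0.088  0.0885 0.0889 0.089  0.0893
 0.0894 0.0897]
```

View pics/s20.png

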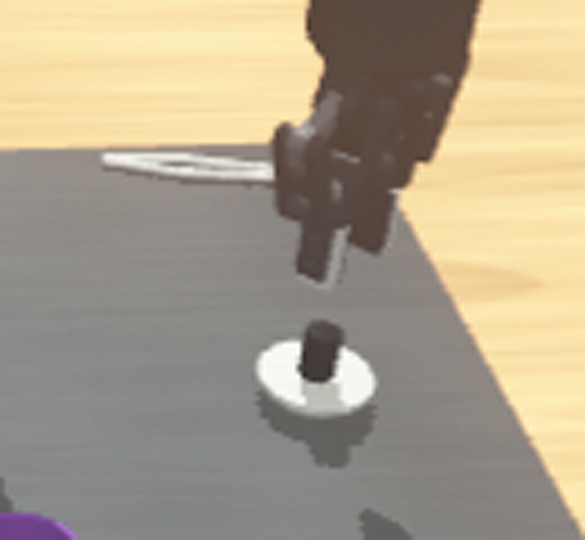

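At opening 0.45 the tips are at 0.0865 with the TCP at 0.0468. I'll correct sideways by 4 mm and lower to TCP -0.018.

```bash
python3 -m handwheel '[[0.0033,0.01,-0.0027,0,0,0,0.45],[0,0.01,0,0,0,0,0.45],[0,0,0,0,0,0,0.45],[0,0,0,0,0,0,0.45]]'
python3 - <<'E'
from h import *
go(.5713,.319,-.018)
from workcell import optics
r=optics.read_camera("scene")
cv2.imwrite("pics/s21.png",cv2.resize(r["image"][150:230,340:430,::-1],None,fx=6,fy=6,interpolation=cv2.INTER_CUBIC))
E
```

```text
time: 37.8
tool_pos: [0.5699, 0.3193, 0.0254]
tcp_rot: [-0.676, 1.805, -1.805]
wrist_force: [0.2, -0.5, -0.3]
width: 0.451
t 37.80 tcp [0.5699 0.3193 0.0254] F [ 0.2 -0.5 -0.3] w 0.451 q6 1.33 jaw -48.9 yax [-0. -0. -1.]
tool shift mm [-0.9 43.4  1.1] world mm [  1.4  -0.3 -43.4]
tilt corr [-0.     -0.      0.0001]
```

View pics/s21.png

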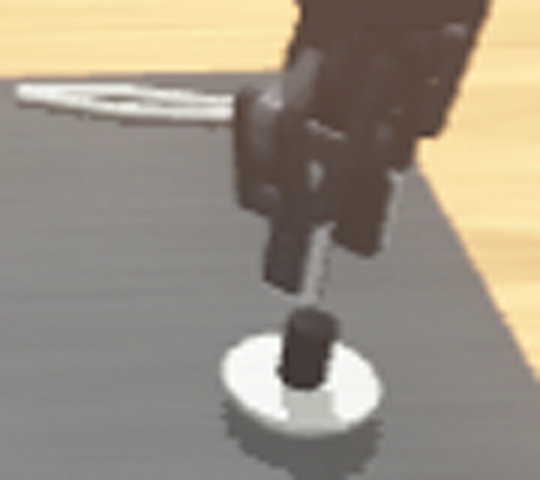

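```bash
python3 -m handwheel '[[-0.0005,0.012,0.001,0,0,0,0.45],[0,0.012,0,0,0,0,0.45],[0,0.01,0,0,0,0,0.45],[0,0.008,0,0,0,0,0.45],[0,0,0,0,0,0,0.45],[0,0,0,0,0,0,0.45]]'
python3 - <<'E'
from h import *
go(.5713,.319,-.018)
from workcell import optics
r=optics.read_camera("scene")
cv2.imwrite("pics/s22.png",cv2.resize(r["image"][150:230,340:430,::-1],None,fx=6,fy=6,interpolation=cv2.INTER_CUBIC))
E
```

```text
time: 38.6
tool_pos: [0.5713, 0.3189, -0.0164]
tcp_rot: [-0.676, 1.805, -1.805]
wrist_force: [0.6, -0.0, 0.5]
width: 0.451
t 38.60 tcp [ 0.5713  0.3189 -0.0164] F [ 0.6 -0.   0.5] w 0.451 q6 1.33 jaw -48.9 yax [ 0.  0. -1.]
tool shift mm [-0.1  1.6 -0. ] world mm [ 0.   0.1 -1.6]
tilt corr [-0.0001  0.     -0.0004]
```

View pics/s22.png

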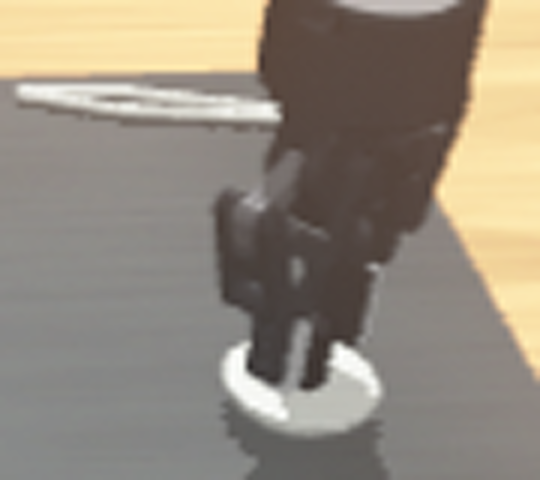

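The fingers straddle the knob with the tips just above the disc. I'll close gently.

```bash
python3 -m handwheel '[[0,0,0,0,0,0,0.15],[0,0,0,0,0,0,0.15],[0,0,0,0,0,0,0.15],[0,0,0,0,0,0,0.15]]' 40
python3 - <<'E'
from h import *
go(.5713,.319,-.018)
E
python3 -m handwheel '[[0,-0.005,0,0,0,0,0.15],[0,-0.01,0,0,0,0,0.15],[0,0,0,0,0,0,0.15]]'
python3 - <<'E'
from h import *
from workcell import optics
st()
r=optics.read_camera("scene")
cv2.imwrite("pics/s23.png",cv2.resize(r["image"][150:230,340:430,::-1],None,fx=6,fy=6,interpolation=cv2.INTER_CUBIC))
E
```

```text
time: 39.15
tool_pos: [0.5716, 0.3191, -0.0159]
tcp_rot: [-0.675, 1.804, -1.804]
wrist_force: [-0.4, 0.1, 2.9]
width: 0.215
t 39.15 tcp [ 0.5716  0.3191 -0.0159] F [-0.4  0.1  2.9] w 0.215 q6 1.33 jaw -48.9 yax [ 0.001  0.001 -1.   ]
tool shift mm [ 0.3  2.1 -0.1] world mm [-0.3 -0.1 -2.1]
tilt corr [-0.0004  0.     -0.0013]
time: 39.52
tool_pos: [0.5718, 0.3192, -0.0005]
tcp_rot: [-0.674, 1.804, -1.804]
wrist_force: [-0.2, 0.1, 0.3]
width: 0.209
t 39.52 tcp [ 5.718e-01  3.192e-01 -5.000e-04] F [-0.2  0.1  0.3] w 0.209 q6 1.33 jaw -48.9 yax [ 0.002  0.001 -1.   ]
```

View pics/s23.png

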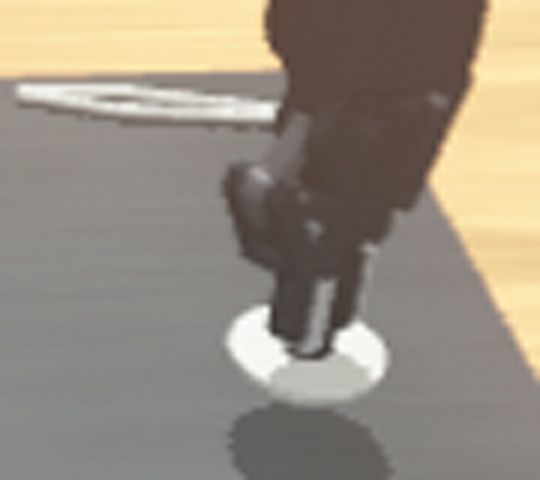

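The lid is lifted level. I'll carry it up and across.

```bash
python3 -m handwheel '[[0,-0.03,0,0,0,0,0.15],[0,-0.06,0,0,0,0,0.15],[0,-0.06,0,0,0,0,0.15],[0,-0.06,0,0,0,0,0.15],[0,-0.05,0,0,0,0,0.15],[0,0,0,0,0,0,0.15],[0,0,0,0,0,0,0.15]]'
python3 - <<'E'
from h import *
from workcell import optics
go(.6443,-.0209,.26)
from workcell import bot
c=bot.read_state()["tool_pos"]
for n in("scene","top"):
  r=optics.read_camera(n);w=cloud(r)
  m=(np.hypot(w[...,0]-c[0],w[...,1]-c[1])<.04)&(abs(w[...,2]-(c[2]+.029))<.012)&(hsv(r)[...,2]>120)&(hsv(r)[...,1]<70)
  p=w[m]; A=np.c_[p[:,:2]-c[:2],np.ones(len(p))];print(n,len(p),"plane",np.linalg.lstsq(A,p[:,2],rcond=None)[0].round(3))
  q=max(cv2.findContours(m.astype(np.uint8),0,1)[0],key=cv2.contourArea)[:,0]
  print("outline",np.array(circ(ray(r,q,c[2]+.029)[:,:2])).round(4))
E
```

```text
time: 40.45
tool_pos: [0.5706, 0.3186, 0.2577]
tcp_rot: [-0.677, 1.805, -1.805]
wrist_force: [0.0, 0.1, -0.9]
width: 0.215
t 40.45 tcp [0.5706 0.3186 0.2577] F [ 0.   0.1 -0.9] w 0.215 q6 1.33 jaw -48.9 yax [-0.001 -0.    -1.   ]
tool shift mm [167.5  -2.2 304.4] world mm [  73.7 -339.5    2.3]
tilt corr [ 0.0002 -0.      0.0008]
scene 321 plane [-0.077  0.024  0.288]
outline [0.5786 0.3155 0.029 ]
top 348 plane [-0.002  0.026  0.286]
outline [0.5655 0.312  0.0227]
```

```bash
python3 -m handwheel '[[0.015,0,0.028,0,0,0,0.15],[0.027,0,0.049,0,0,0,0.15],[0.027,0,0.049,0,0,0,0.15],[0.027,0,0.049,0,0,0,0.15],[0.027,0,0.049,0,0,0,0.15],[0.027,0,0.049,0,0,0,0.15],[0.0175,0,0.0314,0,0,0,0.15],[0,0,0,0,0,0,0.15]]'
python3 -m handwheel '[[0,0.01,0,0,0,0,0.15],[0,0.01,0,0,0,0,0.15],[0,0.01,0,0,0,0,0.15],[0,0,0,0,0,0,0.15],[0,0,0,0,0,0,0.15],[0,0,0,0,0,0,0.15]]'
python3 - <<'E'
from h import *
from workcell import optics,bot
go(.6443,-.0209,.206)
r=optics.read_camera("scene")
cv2.imwrite("pics/s24.png",cv2.resize(r["image"][90:220,190:310,::-1],None,fx=4.6,fy=4.6,interpolation=cv2.INTER_CUBIC))
c=bot.read_state()["tool_pos"];w=cloud(r)
m=(np.hypot(w[...,0]-c[0],w[...,1]-c[1])<.04)&(abs(w[...,2]-(c[2]+.029))<.012)&(hsv(r)[...,2]>120)&(hsv(r)[...,1]<70)
p=w[m];print(len(p),np.percentile(p,[1,50,99],axis=0).round(4))
ys,xs=np.nonzero(m);print("px",xs.min(),xs.max(),ys.min(),ys.max())
E
```

```text
time: 41.55
tool_pos: [0.6438, -0.0235, 0.2554]
tcp_rot: [-0.678, 1.81, -1.807]
wrist_force: [0.6, 0.5, -1.3]
width: 0.212
time: 42.3
tool_pos: [0.6451, -0.0206, 0.2291]
tcp_rot: [-0.675, 1.804, -1.805]
wrist_force: [0.3, 0.3, -0.5]
width: 0.217
t 42.30 tcp [ 0.6451 -0.0206  0.2291] F [ 0.3  0.3 -0.5] w 0.217 q6 0.78 jaw -48.9 yax [ 0.001 -0.    -1.   ]
tool shift mm [ 0.9 23.1 -0.3] world mm [ -0.8  -0.3 -23.1]
tilt corr [-0.0009  0.     -0.0009]
346 [[ 0.6259 -0.0487  0.2478]
 [ 0.6567 -0.0206  0.2596]
 [ 0.6738  0.0066  0.2693]]
px 229 260 134 150
```

View pics/s24.png

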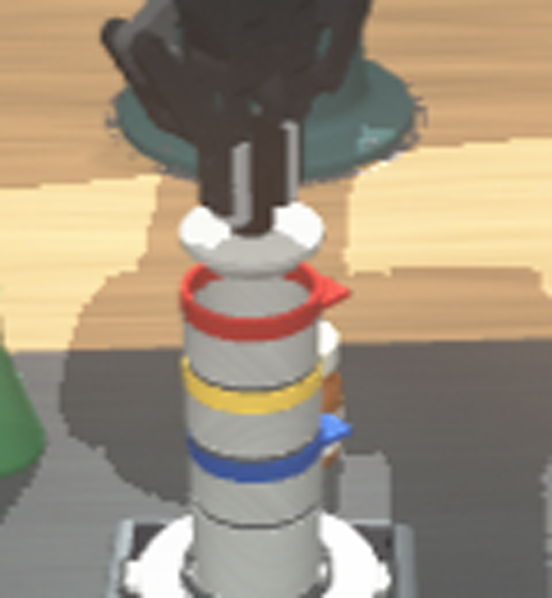

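The disc is centred over the red rim: columns 229–260 (middle 244.5) against a rim middle of about 245. I'll lower it.

```bash
python3 -m handwheel '[[0.0005,0.005,0,0,0,0,0.15],[0,0.005,0,0,0,0,0.15],[0,0.004,0,0,0,0,0.15],[0,0.003,0,0,0,0,0.15],[0,0.002,0,0,0,0,0.15],[0,0.001,0,0,0,0,0.15],[0,0,0,0,0,0,0.15],[0,0,0,0,0,0,0.15]]'
python3 -m handwheel '[[0,0.001,0,0,0,0,0.15],[0,0,0,0,0,0,0.15]]'
python3 -m handwheel '[[0,0.001,0,0,0,0,0.15],[0,0,0,0,0,0,0.15]]'
```

```text
time: 43.35
tool_pos: [0.6444, -0.0211, 0.2086]
tcp_rot: [-0.676, 1.805, -1.805]
wrist_force: [1.3, 0.2, -0.1]
width: 0.213
time: 43.6
tool_pos: [0.6443, -0.021, 0.2074]
tcp_rot: [-0.676, 1.805, -1.805]
wrist_force: [-0.6, 0.5, -1.2]
width: 0.213
time: 43.85
tool_pos: [0.6443, -0.021, 0.2063]
tcp_rot: [-0.676, 1.805, -1.805]
wrist_force: [-0.1, -0.8, -1.2]
width: 0.216
```

```bash
python3 -m handwheel '[[0,0.0007,0,0,0,0,0.15],[0,0,0,0,0,0,0.15]]'
python3 -m handwheel '[[0,0.0007,0,0,0,0,0.15],[0,0,0,0,0,0,0.15]]'
```

```text
time: 44.1
tool_pos: [0.6445, -0.0211, 0.2061]
tcp_rot: [-0.676, 1.804, -1.805]
wrist_force: [-1.1, -0.3, 1.3]
width: 0.214
time: 44.35
tool_pos: [0.6448, -0.0211, 0.2061]
tcp_rot: [-0.675, 1.804, -1.805]
wrist_force: [-1.5, 0.2, 6.3]
width: 0.215
```

It's seated at 0.2061 (predicted 0.206). I'll release, retract straight up, then move aside.

```bash
python3 -m handwheel '[[0,-0.0009,0,0,0,0,0.15],[0,0,0,0,0,0,0.3],[0,0,0,0,0,0,0.5],[0,0,0,0,0,0,0.5],[0,-0.02,0,0,0,0,0.5],[0,-0.03,0,0,0,0,0.5],[0,-0.04,0,0,0,0,0.5],[0,0,0,0,0,0,0.5]]'
python3 - <<'E'
from h import *
go(.5,.25,.31)
E
```

```text
time: 45.35
tool_pos: [0.6472, -0.0212, 0.3028]
tcp_rot: [-0.666, 1.797, -1.806]
wrist_force: [0.5, -0.1, -0.3]
width: 0.5
t 45.35 tcp [ 0.6472 -0.0212  0.3028] F [ 0.5 -0.1 -0.3] w 0.500 q6 0.78 jaw -48.9 yax [ 0.01  -0.001 -1.   ]
tool shift mm [ -67.3   -9.  -301.2] world mm [-147.2  271.2    7.2]
tilt corr [-0.0074  0.     -0.0074]
```

```bash
python3 -m handwheel '[[-0.01,0,-0.045,0,0,0,0.5],[-0.012,0,-0.053,0,0,0,0.5],[-0.012,0,-0.053,0,0,0,0.5],[-0.012,0,-0.053,0,0,0,0.5],[-0.01,0,-0.045,0,0,0,0.5],[0,0,0,0,0,0,0.5],[0,0,0,0,0,0,0.5]]'
python3 - <<'E'
from h import *
from workcell import optics
st()
r=optics.read_camera("scene");t=optics.read_camera("top")
for n,r_ in(("s",r),("t",t)):
  w=cloud(r_)
  for nm,c,zs,rad in(("jar",(.434,.005),.075,.03),("flask",(.4246,-.167),.112,.02),("lid disc",(.644,-.021),.235,.035),("knob",(.644,-.021),.263,.02)):
    m=(np.hypot(w[...,0]-c[0],w[...,1]-c[1])<rad)&(abs(w[...,2]-zs)<.004);p=w[m]
    if len(p): print(n,nm,p.mean(0).round(4),((p[:,:2].min(0)+p[:,:2].max(0))/2).round(4),len(p))
    if nm=="lid disc" and len(p): print("  plane",np.linalg.lstsq(np.c_[p[:,:2]-c,np.ones(len(p))],p[:,2],rcond=None)[0].round(4))
cv2.imwrite("pics/s25.png",cv2.resize(r["image"][90:270,170:380,::-1],None,fx=3.3,fy=3.3,interpolation=cv2.INTER_CUBIC))
cv2.imwrite("pics/t25.png",t["image"][:,:,::-1])
E
```

```text
time: 46.22
tool_pos: [0.523, 0.2032, 0.296]
tcp_rot: [-0.676, 1.804, -1.805]
wrist_force: [0.6, -0.3, 0.4]
width: 0.497
t 46.23 tcp [0.523  0.2032 0.296 ] F [ 0.6 -0.3  0.4] w 0.497 q6 1.18 jaw -48.9 yax [ 0.    -0.001 -1.   ]
s jar [0.4363 0.0226 0.0762] [0.4342 0.0231] 27
s flask [ 0.4258 -0.1672  0.1128] [ 0.4248 -0.1681] 58
s lid disc [ 0.6517 -0.0216  0.2362] [ 0.6454 -0.0212] 358
  plane [-0.0378 -0.0004  0.2365]
s knob [ 0.6467 -0.0214  0.2637] [ 0.6447 -0.021 ] 61
t jar [0.4334 0.0054 0.0749] [0.4336 0.0052] 278
t flask [ 0.424  -0.1662  0.1115] [ 0.4246 -0.1672] 87
t lid disc [ 0.6431 -0.0204  0.2352] [ 0.6442 -0.021 ] 540
  plane [-0.0039  0.0091  0.2351]
t knob [ 0.6435 -0.0205  0.2629] [ 0.644  -0.0207] 69
```

View pics/s25.png

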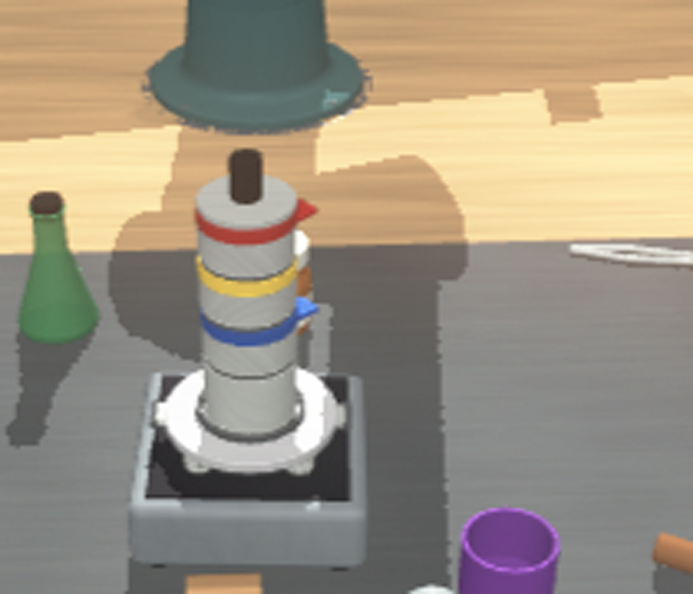

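View pics/t25.png

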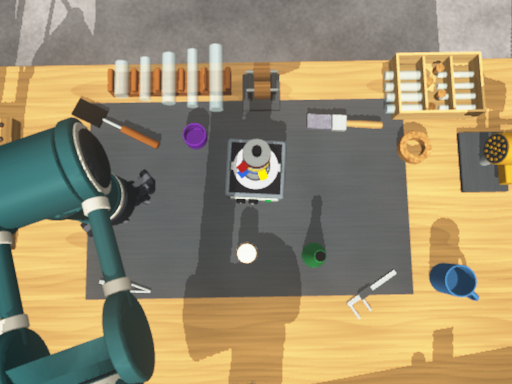

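The column is complete: lid top at z = 0.235, knob top at 0.263, level and on axis. The flask and jar are within 1 mm of where they started, and the gripper is clear. I'm handing in.

```bash
python3 -c "
from workcell import workorder,bot
print(workorder.finish_job(), bot.read_state()['time'])"
```

```text
the job is handed in; nothing more can be done
the job is handed in; nothing more can be done
```

The sieve column is built and handed in. On the receiver pan I stacked the fine (blue), medium (yellow) and coarse (red) sieves and then the lid, one at a time. Each was lowered slowly to contact and then released. The medium sieve came off the coarse one alone. My last clock reading before hand-in was about 46 s of the 96 s allowed.

**Seating:** each piece made contact within 0.5 mm of the height I had worked out. The final pictures show the lid disc at z = 0.235 m and the knob top at 0.263 m, as expected. The column is on the pan's axis to within about 1 mm, and the pan is still in its ring.

**Bystanders and forces:** the flask is within 1 mm of its starting place in both views, and the jar is in the top view. The scene view saw only a sliver of the jar behind the column. Wrist forces in the readings stayed under about 11 N, and the gripper was open and clear at the end.

**Checks that disagreed:**
- **Fingertip height:** the reported TCP was about 55 mm below the open fingertips (about 40 mm at half opening), against the 13 mm stated. I trusted the cameras for all grasp heights.
- **Coarse sieve grip:** it closed at 0.69 instead of 0.70, and the sieve sat about 2 mm off centre along the pads. I corrected this before lowering it.
- **Lid tilt:** the scene camera's depth fit suggested about 2°, but the top view showed the lid level to about 0.5°.

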